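Start the tapioca-pearl warmer

TASK

Get the pearl warmer going: push its drip tray fully home against its stop, and only then press the raised edge of the rocker switch down with a fingertip so that it snaps over to on, keeping it pressed gently for about two seconds before you let go. Use a light hand on both the tray and the switch (never more than 16 N), and leave the thermostat knob and the things standing on the counter alone.

Things in the scene. Friction and masses are not known exactly. Their poses are not given: they have to be found in the camera images.
- warmer: Low steel countertop warmer, fixed: 280 deep (x) by 340 wide (y) by 101 high. Origin: centre of its underside on the counter; its -x axis points out of its front, towards the robot; z up. Round domed lid (radius 92, knob top 52 above the deck) centred 40 behind the middle; a flat control strip along the front of its deck carries the switch on one side and the thermostat knob on the other (either may be left or right).
- tray (a joint): How far the drip tray is out of the warmer's front, m: 0 fully home against a hard stop, up to 0.06. It slides along the warmer's x axis, needs about 3 N (more when faster: 0.8 N per 100 mm/s) and stays where it is left. Home means less than 2.5 mm out.
- tray_pull (a point): Middle of the flat front face of the drip tray's black pull: an upright bar 100 wide (along the warmer's y), 24 high, 12 thick; this point is half-way up, 62 above the counter. The face looks along the warmer's -x, and stands 46 in front of the warmer's front when the tray is home. Free space under (50) and in front of it. Push it along the warmer's +x.
- rocker_edge (a point): Nominal top of the ridge along the raised (off) edge of the black rocker: 133 above the counter, 15 from the rocker's pivot on the switch's -x side. Ridge 26 long (switch's y), 6 across. The rocker (42 by 26) sits in a worn seal: the real ridge is from 6 lower to 6 higher than this point and stays so when pressed; find it by feel. This point is fixed to the housing and does not follow the rocker.
- rocker (a joint): Angle of the rocker, rad: 0 off, 0.4 on. Pressed straight down on its raised ridge, which travels 7 in all, it resists with up to about 8 N, less towards half-way (0.2), where it snaps over by itself and leaves the fingertip; some 3 further down the fingertip meets it again, resting on its hard stop.
- switch: Grey switch housing, 62 (x) by 44 (y) by 14 high, fixed on the warmer's deck, turned by up to 1.2 rad either way against the warmer. Origin: centre of its underside; its -x axis points from the rocker's pivot to the raised edge; z up.
- thermostat (a joint): Angle of the round thermostat knob on its base (radius 20), rad; 0 at the start, to be left there.
- cup_a: Paper cup, 90 across, 120 high, standing left of the tray's pull; origin: centre of its underside.
- cup_b: A second such paper cup, standing to the left of the warmer; origin: centre of its underside.
- carton: Milk carton, 70 by 70 by 240 high, standing to the right of the warmer; origin: centre of its underside.
- lids: Stack of cup lids, 92 across, 36 high, right of the tray's pull; origin: centre of its underside.
- spoon: Steel spoon lying on the counter, to the right; origin: its underside.

How it is judged:
By the outcome, as a careful person would: the job done as asked, in the order asked, and still so for the second after the job is handed in, with the robot touching nothing.
It also fails if it takes over 69 s, if anything falls off the work surface, if the arm or the gripper's body presses on something with over 40 N, if the wrist force passes 120 N, or if a joint passes its speed limit or range.

ROBOT

A 7-joint arm with a two-finger parallel gripper is mounted at the origin on the work surface. World frame = base frame: x ahead of the robot, y to its left, z up, the work surface at z = 0. Lengths are in m, angles in rad, forces in N, time in s.
With the tool pointing down it reaches from about 0.4 to 0.875 m from the base axis. Payload 19.3 kg.
Tool frame: the origin (TCP) lies at the very end of the fingers, on their centre line; the grasp point (between the pads) lies 19 mm behind it (r.grasp_offset is the distance from the TCP to the grasp point, in m); y points along the fingers, z is the direction in which the jaws open and shut, and the axes are right-handed (so a half turn about y gives the same grasp; the last joint's range is limited). The gripper opens to 85 mm and grips with 20 to 120 N. Pads are 22 mm wide; open, the fingers measure 114 mm over their backs; the gripper's body (76 mm by 85 mm) begins 54 mm behind the grasp point. The pads swing forward as they close: fully open they stand 13 mm farther back than shut.
Start: joints at [-1.341, 0.521, -0.036, 1.599, 0.021, 1.021, -0.113], TCP at [0.185, 0.597, 0.195] pointing down, gripper open.
Joint ranges: [-2.91, 2.91], [-0.3, 2.13], [-1.5, 1.42], [0.17, 2.43], [-1.26, 4.41], [0.16, 1.93], [-2.52, 2.52]. Speed limits (rad/s): [1.89, 1.89, 2.39, 2.39, 3.01, 3.01, 3.01].

INTERFACE

Orientations are given as [roll, pitch, yaw] about the fixed x, y, z axes, in that order (R = Rz(yaw) Ry(pitch) Rx(roll)).
In Python, from plant import sensors, grab_frame, r gives the robot as it stands. The module is installed in compiled form; this text tells all that it offers.
- The arm moves only by the shell command python3 -m handwheel 'ROWS' [FORCE]. ROWS is JSON, a list of rows, each a list of 3 entries, a list of its own where there are three numbers: the turn, a rotation vector about the world's x, y, z in rad, then the shift along the world's x, y, z in cm, then the closure, from 0 (fully open) to 1 (shut). In form: [[[wx, wy, wz], [tx, ty, tz], grip], ...]. A call has exactly 8 rows; each row is the pose to reach, as a shift and turn from the pose commanded when the call began; what a row does not reach only later rows make up. A row lasts 1/12 s, in which the tool goes at most 41.7 mm and 7.16 degrees, less where a joint would pass 70% of its speed; a pose out of reach is approached as far as the arm can. A call with a gripper value outside its range is refused whole. The fingers move at their own pace and stop on an object; FORCE is the grip in N (left out, the last holds). Time passes only in rows, so rows that repeat a pose let the fingers close, or fill a call up. It gives the time, the measured TCP pose, the force and the opening at its end, in the units of the state.
- sensors.read_state(): the state, without advancing time (a new reading comes with each control period).
- grab_frame(name): name is "scene" or "top"; returns a dict with "frame" (384x512x3 uint8, red, green, blue), "mtx" (3x3 intrinsics, pixels), "R" (3x3) and "t" (3): a world point X has camera coordinates R X + t. Camera axes: x right, y down, z forward; pixel columns grow to the right and rows downward; lengths in m; the calibration is good to about 2 mm. A picture is of the moment at which its call begins. There is no depth.
- r.finish_job(): hands the job in, once; it reports no verdict.
The state is a dict: "clock": time; "joints": joint angles; "qd": joint speeds; "tau": joint torques, N m; "tcp_pos": TCP position; "orientation": TCP orientation; "wrist_force": force on the tool from outside, world axes, zero at the start; "ft_torque": the same for the moment, N m; "finger_gap": finger opening in m.
Only numpy, scipy, OpenCV 4.12 (cv2) and the standard library are available. Lean on these libraries where they do the work, as an engineer would, in place of code of your own. Each camera call takes 0.05 s, during which the arm holds its last target.

## Working session

There is one attempt and no reset: what is moved stays moved. The work goes in short steps, Python scripts to look and compute and a shell command to move; the robot and the scene stay as the last step left them, time stands still between calls to the robot, and variables do not carry over. Pictures are saved under pics/ and viewed, and the job is handed in when it is done.

```bash
mkdir -p pics; python3 - <<'E'
from plant import sensors, grab_frame, r
import cv2,pickle
s=sensors.read_state(); print(s)
for n in("scene","top"):
    f=grab_frame(n); pickle.dump(f,open(n+'0.pkl','wb'))
    cv2.imwrite(f'pics/{n}0.png',cv2.cvtColor(f['frame'],cv2.COLOR_RGB2BGR))
    print(n,f['mtx'],f['R'],f['t'])
E
```

```text
{'clock': 0.0, 'joints': array([-1.34123963,  0.52203624, -0.03634282,  1.59999651,  0.02117482,
        1.02107898, -0.11280605]), 'qd': array([-0.00146395, -0.00205452, -0.00044654,  0.00080568,  0.00114325,
        0.00036264, -0.00035107]), 'tau': array([-1.27055573e-03, -9.27117991e+01,  1.98065557e+00, -3.69928372e+01,
        1.79522258e-02,  8.31164012e-03,  2.53369294e-06]), 'tcp_pos': array([0.18446602, 0.59676826, 0.19431583]), 'orientation': array([-1.57193056e+00, -5.10564559e-05, -2.99772698e-01]), 'wrist_force': array([0.66998737, 0.46516327, 0.00917446]), 'ft_torque': array([ 0.00693716, -0.02058587,  0.00509137]), 'finger_gap': 0.08551993608921506}
scene [[448.38860141   0.         262.16665856]
 [  0.         448.38860141 195.86014749]
 [  0.           0.           1.        ]] [[ 0.67334768  0.73928554 -0.00773242]
 [ 0.62952047 -0.57879443 -0.51836376]
 [-0.38769431  0.34417131 -0.85512527]] [-0.39693162 -0.28146738  1.6234554 ]
top [[348.07093404   0.         254.05958375]
 [  0.         348.07093404 191.06723573]
 [  0.           0.           1.        ]] [[ 0.01475882 -0.99986621  0.00705286]
 [-0.99526299 -0.01536802 -0.09599692]
 [ 0.09609247 -0.00560264 -0.99535664]] [0.00219433 0.59832022 0.95658396]
```

View pics/scene0.png

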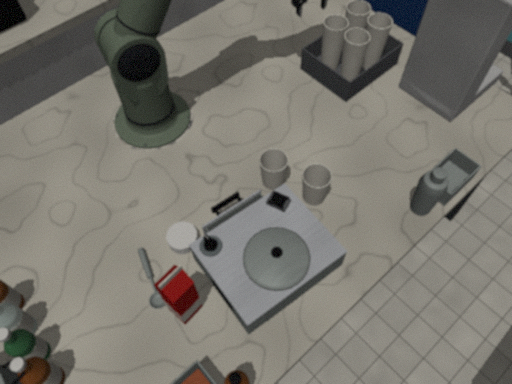

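View pics/top0.png

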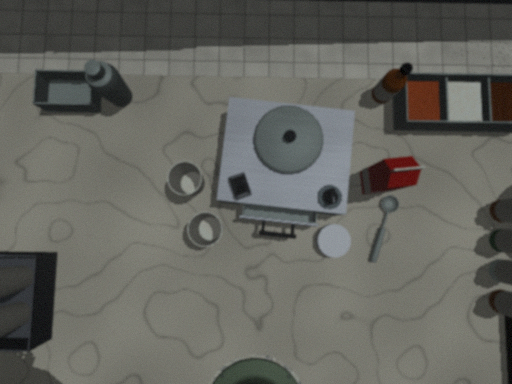

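The top view shows the warmer with its switch at about (240,186), the thermostat at (330,196), the tray pull at (278,230), the lids at (333,240) and cup_a at (205,230). I'll zoom in.

```bash
python3 - <<'E'
import cv2
a=cv2.imread('pics/top0.png')[80:260,160:380]; cv2.imwrite('pics/topz.png',cv2.convertScaleAbs(cv2.resize(a,None,fx=3.6,fy=3.3,interpolation=cv2.INTER_CUBIC)[:, :],alpha=1.3))
a=cv2.imread('pics/top0.png')[165:245,215:315]; cv2.imwrite('pics/topzz.png',cv2.convertScaleAbs(cv2.resize(a,None,fx=7,fy=7,interpolation=cv2.INTER_CUBIC),alpha=1.8))
a=cv2.imread('pics/scene0.png')[170:270,190:310]; cv2.imwrite('pics/scz.png',cv2.convertScaleAbs(cv2.resize(a,None,fx=6,fy=6,interpolation=cv2.INTER_CUBIC),alpha=1.5))
E
```

```text
(no output)
```

View pics/topz.png

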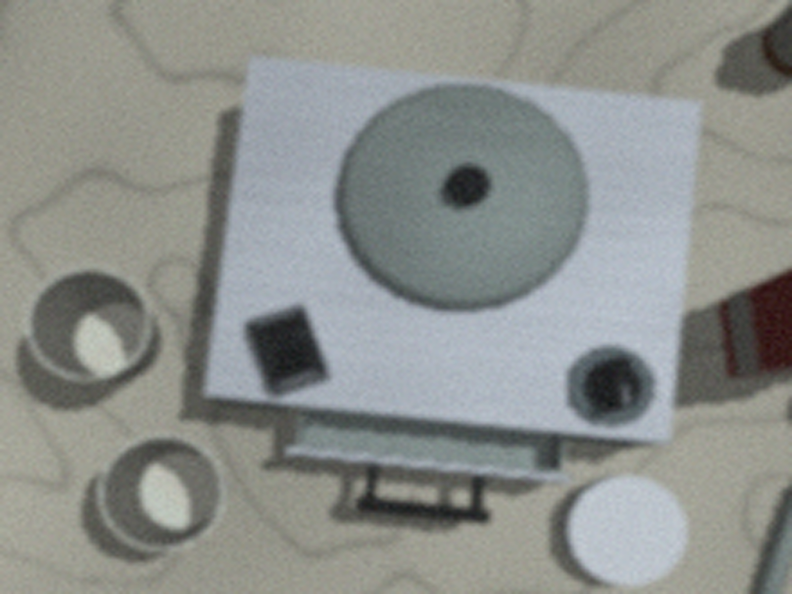

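View pics/topzz.png

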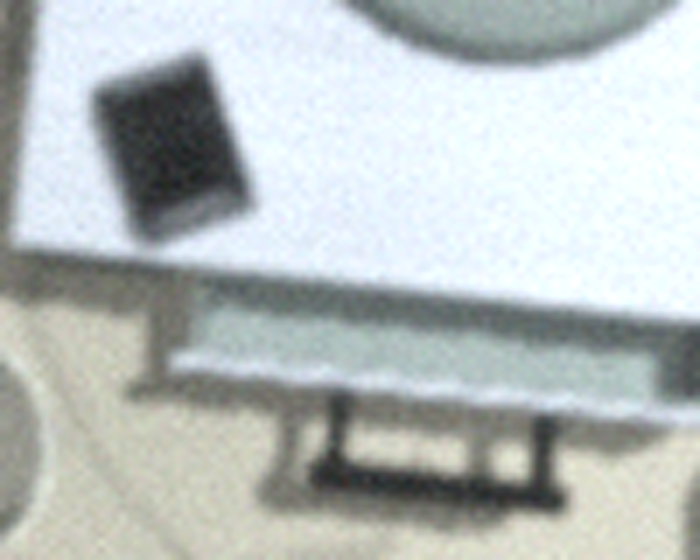

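View pics/scz.png

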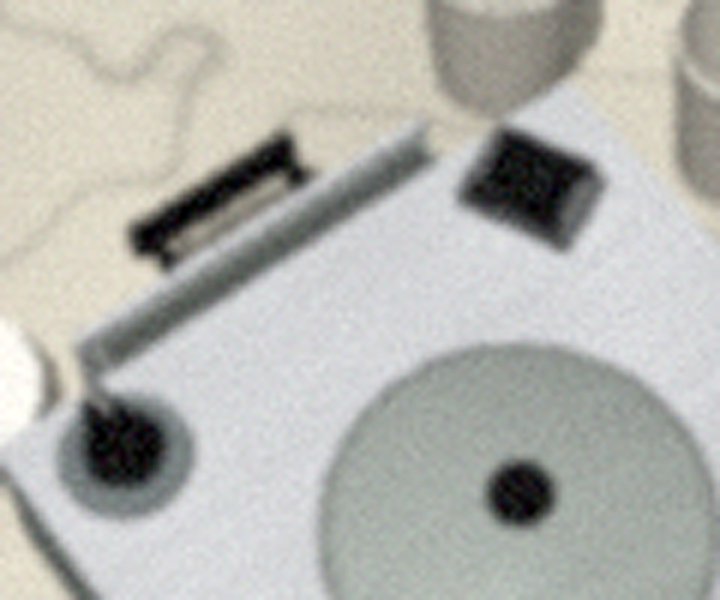

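```bash
cat > h.py <<'E'
import numpy as np,pickle,cv2
F={n:pickle.load(open(n+'0.pkl','rb')) for n in('scene','top')}
def back(n,uv,z):
    f=F[n];d=f['R'].T@np.linalg.inv(f['mtx'])@np.array([uv[0],uv[1],1.]);c=-f['R'].T@f['t'];return c+d*(z-c[2])/d[2]
def proj(n,X):
    f=F[n];p=f['mtx']@(f['R']@np.asarray(X)+f['t']);return p[:2]/p[2]
tz=lambda u,v:(160+u/3.6,80+v/3.3)
tzz=lambda u,v:(215+u/7,165+v/7)
sz=lambda u,v:(190+u/6,170+v/6)
E
python3 - <<'E'
from h import *
np.set_printoptions(precision=4,suppress=True)
C=[back('top',tz(*p),.101) for p in[(250,58),(700,102),(668,440),(205,397)]]
for c in C:print('corner',c)
print([np.linalg.norm(C[i]-C[i-1]) for i in range(4)])
m=sum(C)/4;print('warmer',m)
a=(C[0]-C[3]+C[1]-C[2]);print('yaw',np.arctan2(a[1],a[0]))
S=[back('top',tzz(*p),.115) for p in[(95,95),(205,52),(252,205),(148,242)]]
S2=[back('scene',sz(*p),.115) for p in[(505,128),(605,182),(570,250),(458,195)]]
for n,S in(('top',S),('scene',S2)):
    print(n,[np.linalg.norm(S[i]-S[i-1]) for i in range(4)],sum(S)/4)
    for c in S:print(c)
a=None
S=[back('top',tzz(*p),.115) for p in[(95,95),(205,52),(252,205),(148,242)]]
a=S[0]+S[1]-S[2]-S[3];print('swyaw',np.arctan2(a[1],a[0]))
print('pull top', [back('top',tzz(*p),.074) for p in[(312,478),(562,505)]])
print('pull scene', [back('scene',sz(*p),.074) for p in[(132,237),(288,133)]])
for nm,p,z in(('lids',(627,530),.036),('cupa',(160,493),.12),('cupb',(90,325),.12),('knobbase',(610,385),.11)):print(nm,back('top',tz(*p),z))
E
```

```text
corner [0.8429 0.0816 0.101 ]
corner [ 0.8118 -0.2549  0.101 ]
corner [ 0.5365 -0.2281  0.101 ]
corner [0.5655 0.1083 0.101 ]
[np.float64(0.2787137113965604), np.float64(0.337972572237989), np.float64(0.27659833150155955), np.float64(0.3376444595134809)]
warmer [ 0.6892 -0.0733  0.101 ]
yaw -0.0965092709766935
top [np.float64(0.05800640024738654), np.float64(0.04371999874871114), np.float64(0.059540360826436434), np.float64(0.040619674702189586)] [0.602  0.0482 0.115 ]
[0.6214 0.0782 0.115 ]
[0.6381 0.0378 0.115 ]
[0.5814 0.0195 0.115 ]
[0.5672 0.0575 0.115 ]
scene [np.float64(0.04462514992183687), np.float64(0.057273872613624065), np.float64(0.041786295314895805), np.float64(0.06162312936637814)] [0.6113 0.0478 0.115 ]
[0.5766 0.0609 0.115 ]
[0.6319 0.0755 0.115 ]
[0.6477 0.0368 0.115 ]
[0.589 0.018 0.115]
swyaw 0.3381396928406332
pull top [array([ 0.4809, -0.0049,  0.074 ]), array([ 0.472 , -0.1003,  0.074 ])]
pull scene [array([ 0.4793, -0.1016,  0.074 ]), array([ 0.4858, -0.0047,  0.074 ])]
lids [ 0.4628 -0.2132  0.036 ]
cupa [0.4898 0.1362 0.12  ]
cupb [0.6192 0.1899 0.12  ]
knobbase [ 0.5788 -0.1842  0.11  ]
```

```bash
cat > ov.py <<'E'
from h import *
import sys
wx,wy,wyaw,sx,sy,syaw,ext=map(float,sys.argv[1:8])
def R2(a):return np.array([[np.cos(a),-np.sin(a)],[np.sin(a),np.cos(a)]])
def W(p):return np.r_[R2(wyaw)@np.array(p[:2])+[wx,wy],p[2]]
def S(p):return np.r_[R2(syaw)@np.array(p[:2])+[sx,sy],p[2]]
P=[]
P.append(([W(p) for p in[(-.14,-.17,.101),(.14,-.17,.101),(.14,.17,.101),(-.14,.17,.101)]],(0,0,255)))
P.append(([S(p) for p in[(-.031,-.022,.115),(.031,-.022,.115),(.031,.022,.115),(-.031,.022,.115)]],(0,255,0)))
P.append(([S(p) for p in[(-.031,-.022,.101),(.031,-.022,.101),(.031,.022,.101),(-.031,.022,.101)]],(0,160,0)))
P.append(([S(p) for p in[(-.021,-.013,.133),(-.015,-.013,.133),(-.015,.013,.133),(-.021,.013,.133)]],(255,255,0)))
fx=-.14-.046-ext
for z,c in((.074,(255,0,255)),(.050,(180,0,180))):P.append(([W(p) for p in[(fx,-.05,z),(fx+.012,-.05,z),(fx+.012,.05,z),(fx,.05,z)]],c))
for n,(x0,y0,w,h,k) in {'top':(210,160,110,85,7),'scene':(190,170,120,100,6)}.items():
    a=cv2.cvtColor(F[n]['frame'],cv2.COLOR_RGB2BGR)[y0:y0+h,x0:x0+w]
    a=cv2.convertScaleAbs(cv2.resize(a,None,fx=k,fy=k,interpolation=cv2.INTER_CUBIC),alpha=1.5)
    for poly,c in P:
        q=np.array([(proj(n,X)-[x0,y0]+.5)*k for X in poly])
        cv2.polylines(a,[np.round(q*16).astype(np.int32)],True,c,1,cv2.LINE_AA,4)
    cv2.imwrite(f'pics/{sys.argv[8]}_{n}.png',a)
print('pull',W((fx,0,.062)),'ridge',S((-.015,0,.133)))
E
python3 ov.py .6892 -.0733 -.0965 .604 .048 .338 .026 ovA
```

```text
pull [ 0.47818633 -0.05287374  0.062     ] ridge [0.5898487  0.04302599 0.133     ]
```

View pics/ovA_top.png

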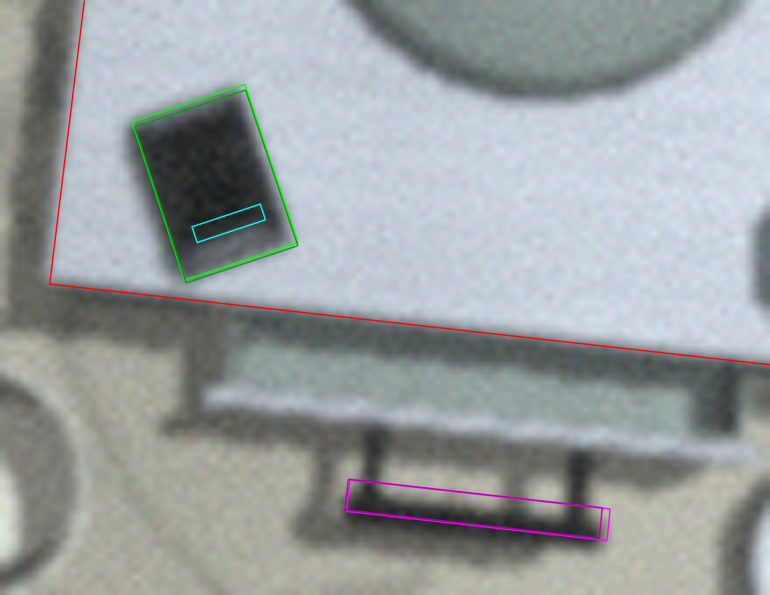

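View pics/ovA_scene.png

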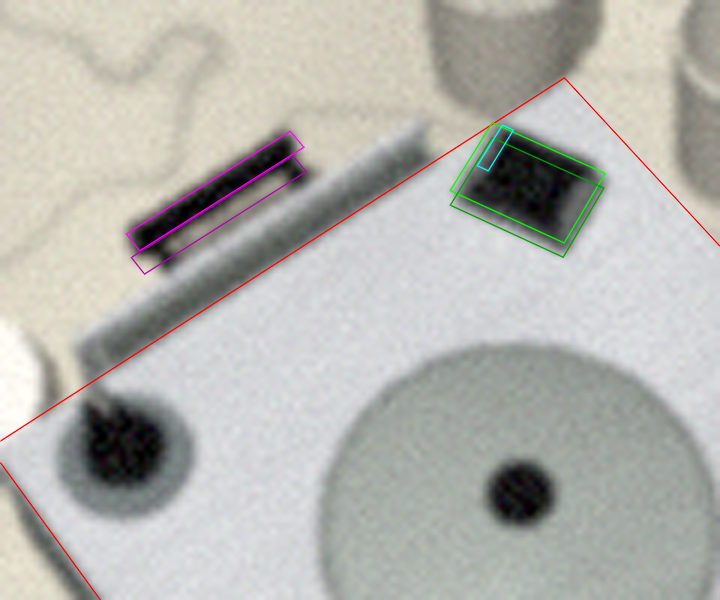

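Sizes match the given ones: the deck measured 278×338, the switch about 58×43 and the pull about 96. The overlays fit in both views. The pull face centre is at about (0.476,-0.053) with the tray about 28 mm out. The ridge is at about (0.5895,0.0445), the warmer yaw is -0.0965 and the switch yaw is 0.338. I'll move with the fingers closing, staying above the cups.

```bash
python3 -m handwheel '[[[0,0,0.03],[2,-3,0.3],1],[[0,0,0.05],[4,-6,0.5],1],[[0,0,0.08],[6.5,-9,0.5],1],[[0,0,0.1],[9,-12,0.5],1],[[0,0,0.13],[11.5,-15,0.5],1],[[0,0,0.15],[14,-18,0.5],1],[[0,0,0.18],[16.5,-21,0.5],1],[[0,0,0.203],[19,-24,0.5],1]]' 30
python3 -m handwheel '[[[0,0,0],[1,-3.5,0],1],[[0,0,0],[2,-7,0],1],[[0,0,0],[3,-10.5,0],1],[[0,0,0],[3.5,-14,0],1],[[0,0,0],[4.2,-18,0],1],[[0,0,0],[4.8,-22,0],1],[[0,0,0],[5.4,-26,0],1],[[0,0,0],[5.5,-28,0],1]]'
```

```text
clock: 0.77
tcp_pos: [0.3754, 0.3554, 0.1999]
orientation: [-1.571, 0.0, -0.095]
wrist_force: [0.5, 1.0, -0.0]
finger_gap: 0.0002
clock: 1.43
tcp_pos: [0.4297, 0.0727, 0.1999]
orientation: [-1.572, -0.0, -0.1]
wrist_force: [1.0, -0.3, 0.5]
finger_gap: -0.0001
```

```bash
python3 -m handwheel '[[[0,0,0],[0,-3.5,0],1],[[0,0,0],[0.5,-7,0],1],[[0,0,0],[0.5,-10,0],1],[[0,0,0],[0.5,-12.2,-2],1],[[0,0,0],[0.5,-12.2,-5],1],[[0,0,0],[0.5,-12.2,-8],1],[[0,0,0],[0.5,-12.2,-11],1],[[0,0,0],[0.5,-12.2,-14],1]]'
python3 -m handwheel '[[[0,0,0],[0,0,0],1],[[0,0,0],[0,0,0],1],[[0,0,0],[0,0,0],1],[[0,0,0],[0,0,0],1],[[0,0,0],[0,0,0],1],[[0,0,0],[0,0,0],1],[[0,0,0],[0,0,0],1],[[0,0,0],[0,0,0],1]]'
python3 - <<'E'
from plant import *
import cv2
for n in("scene","top"):
    f=grab_frame(n);a=cv2.cvtColor(f['frame'],cv2.COLOR_RGB2BGR)
    a=a[150:270,180:330] if n=='scene' else a[150:270,190:340]
    cv2.imwrite(f'pics/b_{n}.png',cv2.resize(a,None,fx=5,fy=5,interpolation=cv2.INTER_CUBIC))
E
```

```text
clock: 2.1
tcp_pos: [0.4344, -0.045, 0.0586]
orientation: [-1.571, -0.0, -0.097]
wrist_force: [2.0, -0.1, 0.4]
finger_gap: -0.0002
clock: 2.77
tcp_pos: [0.4348, -0.0448, 0.0603]
orientation: [-1.571, -0.001, -0.097]
wrist_force: [-0.1, -0.3, -0.7]
finger_gap: 0.0001
```

View pics/b_scene.png

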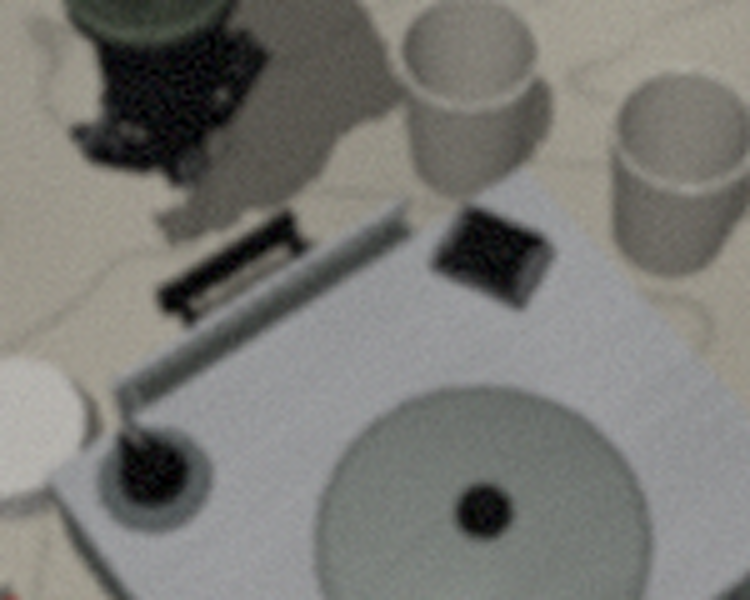

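View pics/b_top.png

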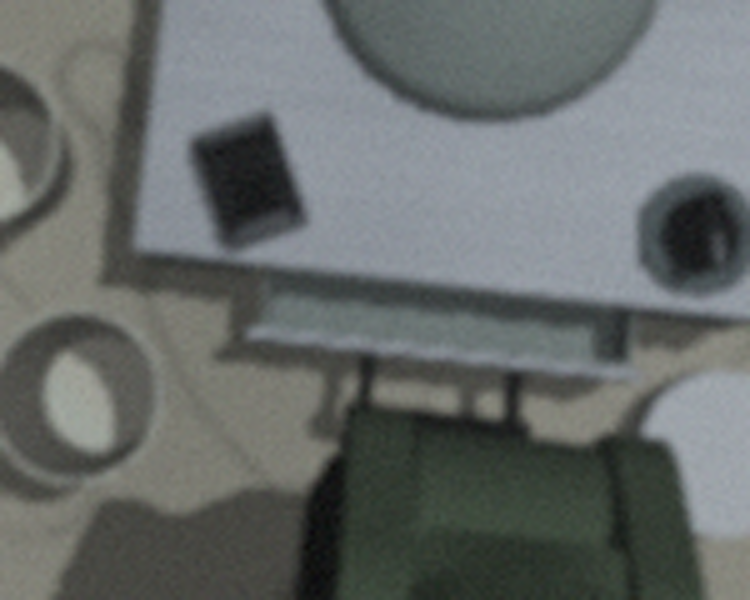

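The fingers stand in front of the pull, clear of the cup and the lids. I'll approach to just short of contact, then creep.

```bash
python3 -m handwheel '[[[0,0,0],[0.4,-0.1,0],1],[[0,0,0],[0.8,-0.2,0],1],[[0,0,0],[1.2,-0.4,0],1],[[0,0,0],[1.5,-0.5,0],1],[[0,0,0],[1.8,-0.6,0],1],[[0,0,0],[2.0,-0.7,0],1],[[0,0,0],[2.2,-0.7,0],1],[[0,0,0],[2.4,-0.7,0],1]]'
python3 -m handwheel '[[[0,0,0],[0.1,0,0],1],[[0,0,0],[0.2,0,0],1],[[0,0,0],[0.3,0,0],1],[[0,0,0],[0.4,0,0],1],[[0,0,0],[0.5,0,0],1],[[0,0,0],[0.6,0,0],1],[[0,0,0],[0.7,-0.1,0],1],[[0,0,0],[0.8,-0.1,0],1]]'
python3 -m handwheel '[[[0,0,0],[0.1,0,0],1],[[0,0,0],[0.2,0,0],1],[[0,0,0],[0.3,0,0],1],[[0,0,0],[0.4,0,0],1],[[0,0,0],[0.5,0,0],1],[[0,0,0],[0.6,-0.1,0],1],[[0,0,0],[0.7,-0.1,0],1],[[0,0,0],[0.8,-0.1,0],1]]'
```

```text
clock: 3.53
tcp_pos: [0.4587, -0.0519, 0.0598]
orientation: [-1.571, 0.0, -0.097]
wrist_force: [0.5, -0.4, 0.7]
finger_gap: -0.0002
clock: 4.2
tcp_pos: [0.4667, -0.0531, 0.0599]
orientation: [-1.571, 0.0, -0.097]
wrist_force: [-0.5, -0.5, -0.9]
finger_gap: -0.0001
clock: 4.87
tcp_pos: [0.4747, -0.054, 0.0599]
orientation: [-1.571, 0.0, -0.097]
wrist_force: [0.4, 0.6, -0.6]
finger_gap: 0.0001
```

```bash

python3 -m handwheel '[[[0,0,0],[0.1,0,0],1],[[0,0,0],[0.2,0,0],1],[[0,0,0],[0.3,0,0],1],[[0,0,0],[0.4,0,0],1],[[0,0,0],[0.5,0,0],1],[[0,0,0],[0.6,-0.1,0],1],[[0,0,0],[0.7,-0.1,0],1],[[0,0,0],[0.8,-0.1,0],1]]'
python3 - <<'E'
from plant import *
import cv2
for n in("scene","top"):
    f=grab_frame(n);a=cv2.cvtColor(f['frame'],cv2.COLOR_RGB2BGR)
    a=a[150:270,180:330] if n=='scene' else a[150:270,190:340]
    cv2.imwrite(f'pics/c_{n}.png',cv2.resize(a,None,fx=5,fy=5,interpolation=cv2.INTER_CUBIC))
E
```

```text
clock: 5.53
tcp_pos: [0.4827, -0.055, 0.0599]
orientation: [-1.571, 0.0, -0.097]
wrist_force: [0.1, 0.2, 0.7]
finger_gap: 0.0001
```

View pics/c_scene.png

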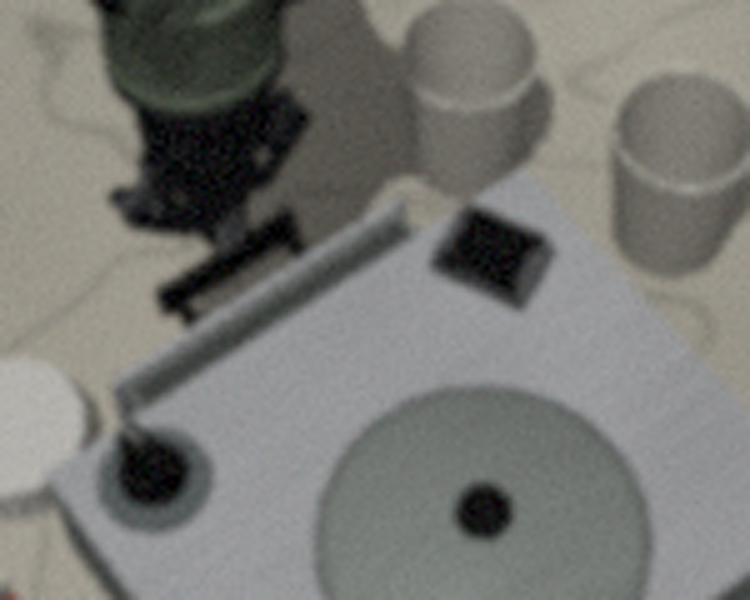

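View pics/c_top.png

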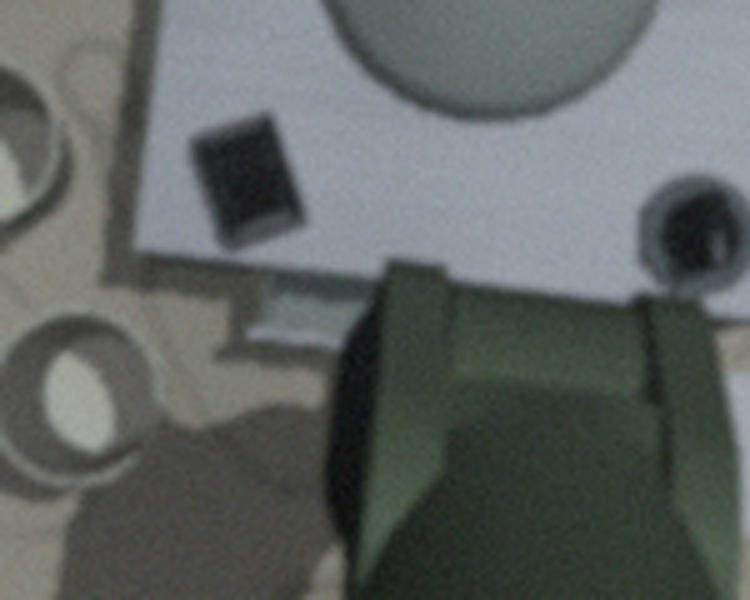

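```bash
python3 - <<'E'
from h import *
for X in([.4827,-.055,.06],[.4827,-.055,.135],[.494,-.056,.06],[.478,-.053,.062],[.478,-.053,.074]):
    p=proj('scene',X);print(X,(p-[180,150])*5)
E
```

```text
[0.4827, -0.055, 0.06] [225.33162628 267.267187  ]
[0.4827, -0.055, 0.135] [215.19508378 202.19089125]
[0.494, -0.056, 0.06] [236.00086792 280.06714411]
[0.478, -0.053, 0.062] [222.64923461 258.79294882]
[0.478, -0.053, 0.074] [221.07246029 248.73626532]
```

```bash
python3 - <<'E'
import cv2,numpy as np
b=cv2.imread('pics/b_scene.png');c=cv2.imread('pics/c_scene.png')
o=np.hstack([b[180:420,80:430],c[180:420,80:430]])
cv2.imwrite('pics/cmp.png',cv2.convertScaleAbs(cv2.resize(o,None,fx=1.14,fy=1.14),alpha=2.2,beta=10))
E
```

```text
(no output)
```

View pics/cmp.png

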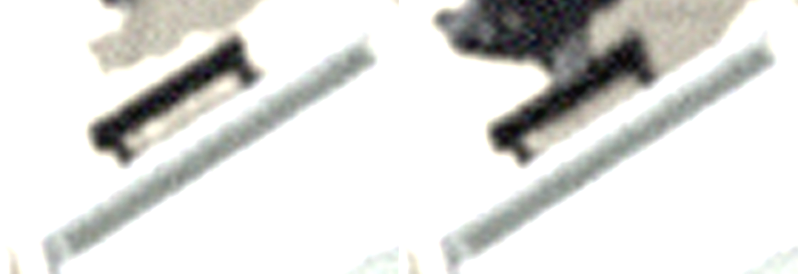

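```bash

python3 -m handwheel '[[[0,0,0],[0.1,0,0],1],[[0,0,0],[0.1,0,0],1],[[0,0,0],[0.2,0,0],1],[[0,0,0],[0.2,0,0],1],[[0,0,0],[0.3,0,0],1],[[0,0,0],[0.3,0,0],1],[[0,0,0],[0.4,0,0],1],[[0,0,0],[0.5,0,0],1]]'
python3 - <<'E'
from plant import *
import cv2,numpy as np
o=[]
for n in("scene","top"):
    f=grab_frame(n);a=cv2.cvtColor(f['frame'],cv2.COLOR_RGB2BGR)
    a=a[186:250,190:270] if n=='scene' else a[186:250,230:310]
    o.append(cv2.resize(a,None,fx=5,fy=5,interpolation=cv2.INTER_CUBIC))
cv2.imwrite('pics/d.png',cv2.convertScaleAbs(np.hstack(o),alpha=2.2,beta=20))
E
```

```text
clock: 6.3
tcp_pos: [0.4877, -0.0549, 0.0599]
orientation: [-1.571, 0.0, -0.097]
wrist_force: [-0.4, -0.0, 0.3]
finger_gap: -0.0
```

View pics/d.png

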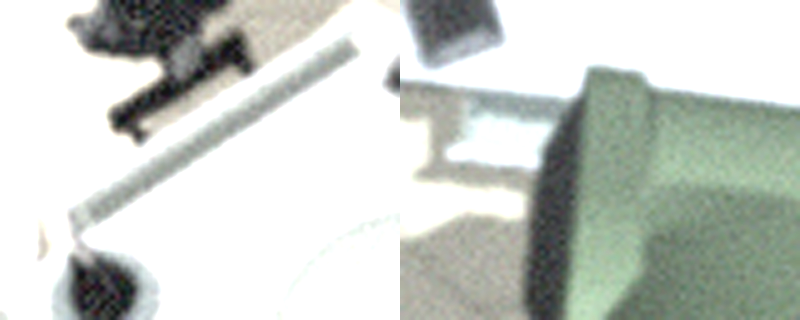

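```bash
python3 - <<'E'
from h import *
for z in (.06,.08,.1):
    p=proj('scene',[.4348,-.0448,z]);print(z,(p-[180,150])*5)
b=cv2.imread('pics/b_scene.png')[100:300,60:300]
cv2.imwrite('pics/bz.png',cv2.convertScaleAbs(cv2.resize(b,None,fx=3,fy=3),alpha=1.8,beta=10))
print(-F['scene']['R'].T@F['scene']['t'])
E
```

```text
0.06 [188.37027509 208.42832628]
0.08 [185.34240105 191.2154678 ]
0.1 [182.2380337  173.56776015]
[ 1.07386689 -0.42821273  1.23928601]
```

View pics/bz.png

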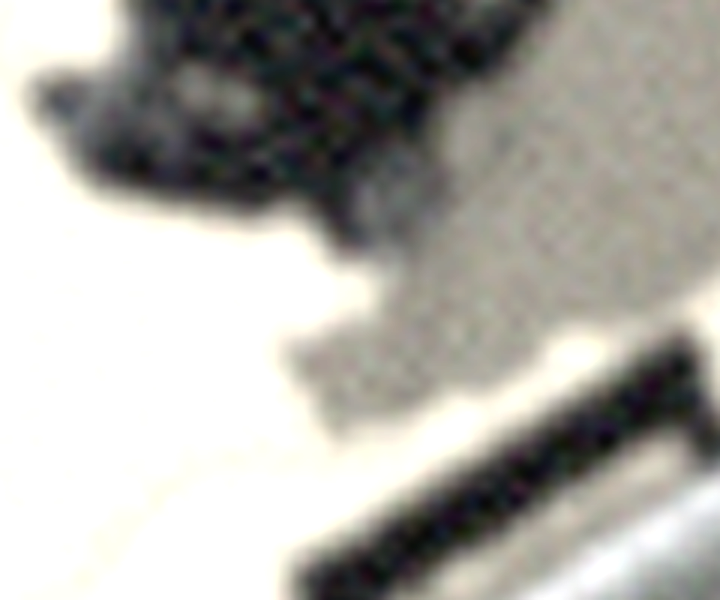

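```bash
python3 - <<'E'
from h import *
np.set_printoptions(precision=4,suppress=True)
c,s=np.cos(-.0965),np.sin(-.0965)
P=np.array([.6892+c*-.214-s*.05,-.0733+s*-.214+c*.05,.074])
Sh=back('top',tzz(258,500),0);L=(Sh-P)/-.074*-1; print('pull corner',P,'shadow',Sh,'per m height',(Sh-P)/.074)
# cups: rim a centre and shadow; lids
bz=lambda u,v:(180+(u/3+60)/5,150+(v/3+100)/5)
for q in((290,355),(335,435)):print('tip shadow',back('scene',bz(*q),0))
for z in(.06,.07,.08,.09):
  print(z,'tip ray',back('scene',bz(372,258),z), 'pred shadow of tcp xy', np.array([.4348,-.0448])+((Sh-P)/.074)[:2]*z)
E
```

```text
pull corner [ 0.481  -0.0029  0.074 ] shadow [0.4698 0.0155 0.    ] per m height [-0.1519  0.2484 -1.    ]
tip shadow [ 0.3942 -0.0453  0.    ]
tip shadow [ 0.4164 -0.0508  0.    ]
0.06 tip ray [ 0.4202 -0.0364  0.06  ] pred shadow of tcp xy [ 0.4257 -0.0299]
0.07 tip ray [ 0.4258 -0.0397  0.07  ] pred shadow of tcp xy [ 0.4242 -0.0274]
0.08 tip ray [ 0.4313 -0.043   0.08  ] pred shadow of tcp xy [ 0.4226 -0.0249]
0.09 tip ray [ 0.4369 -0.0463  0.09  ] pred shadow of tcp xy [ 0.4211 -0.0224]
```

```bash
python3 - <<'E'
import cv2,numpy as np
b=cv2.imread('pics/b_scene.png')[120:260,120:270].astype(float)
b=np.clip((b-b.min())/(np.percentile(b,99.5)-b.min())*255,0,255).astype(np.uint8)
b=cv2.resize(b,None,fx=4,fy=4,interpolation=cv2.INTER_CUBIC)
def m(z,x=.4348,y=-.0448):
    pass
from h import proj
for z,c in((.06,(0,0,255)),(.08,(0,255,0))):
  for dx in(-.011,.011):
    for dy in(-.008,.008):
      p=((proj('scene',[.4348+dx+dy*.0965,-.0448+dy-dx*.0965,z])-[180,150]+.5)*5-[120,120])*4
      cv2.circle(b,tuple(int(v) for v in p),3,c,-1)
cv2.imwrite('pics/bz2.png',b)
E
```

```text
(no output)
```

View pics/bz2.png

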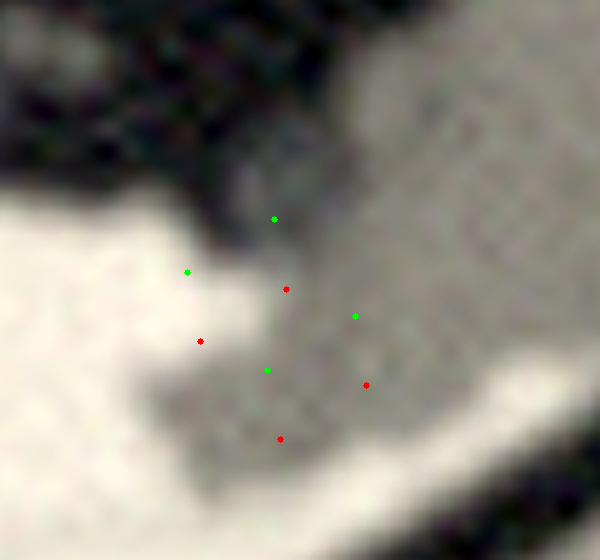

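The visible fingertip in the scene view sits about 5 px above where the reported TCP projects. The finger also reached the bar's position with no force. I'll back off to open counter and check where the tip really is with both cameras.

```bash

python3 -m handwheel '[[[0,0,0],[-1.5,0,0],1],[[0,0,0],[-3,0,0],1],[[0,0,0],[-4.5,0,0],1],[[0,0,0],[-5,0,3],1],[[0,0,0],[-5,0,6],1],[[0,0,0],[-5,0,9],1],[[0,0,0],[-5,2,12],1],[[0,0,0],[-5,5,14],1]]'
python3 -m handwheel '[[[0,0,0],[0,4,0],1],[[0,0,0],[0,8,0],1],[[0,0,0],[0,12,0],1],[[0,0,0],[0,16,0],1],[[0,0,0],[0,20,0],1],[[0,0,0],[0,24,0],1],[[0,0,0],[0,28,0],1],[[0,0,0],[0,32,0],1]]'
python3 -m handwheel '[[[0,0,0],[0,3,0],1],[[0,0,0],[0,3,-3],1],[[0,0,0],[0,3,-6],1],[[0,0,0],[0,3,-9],1],[[0,0,0],[0,3,-12],1],[[0,0,0],[0,3,-12],1],[[0,0,0],[0,3,-12],1],[[0,0,0],[0,3,-12],1]]'
python3 - <<'E'
from plant import *
from h import proj
import cv2,numpy as np
s=sensors.read_state();X=s['tcp_pos'];print(X)
for n in("scene","top"):
    f=grab_frame(n);a=cv2.cvtColor(f['frame'],cv2.COLOR_RGB2BGR)
    p=proj(n,X);x0,y0=[int(max(0,v)) for v in p-[50,45]];print(n,p,x0,y0)
    a=cv2.resize(a[y0:y0+90,x0:x0+100],None,fx=6,fy=6,interpolation=cv2.INTER_CUBIC)
    a=cv2.convertScaleAbs(a,alpha=1.6)
    cv2.circle(a,tuple(int(v) for v in (p-[x0,y0]+.5)*6),3,(0,0,255),-1)
    cv2.imwrite(f'pics/e_{n}.png',a)
E
```

```text
clock: 7.07
tcp_pos: [0.438, -0.0064, 0.2026]
orientation: [-1.571, -0.002, -0.101]
wrist_force: [0.6, -0.5, 0.1]
finger_gap: 0.0004
clock: 7.73
tcp_pos: [0.4371, 0.3171, 0.1999]
orientation: [-1.571, -0.0, -0.097]
wrist_force: [1.5, -0.2, 0.9]
finger_gap: 0.0001
clock: 8.4
tcp_pos: [0.4383, 0.3455, 0.0814]
orientation: [-1.57, -0.001, -0.097]
wrist_force: [0.4, 0.3, -0.5]
finger_gap: 0.0001
[0.43827624 0.34553885 0.08140226]
scene [307.81638148 121.94029102] 257 76
top [126.24928727 247.70019299] 76 202
```

View pics/e_scene.png

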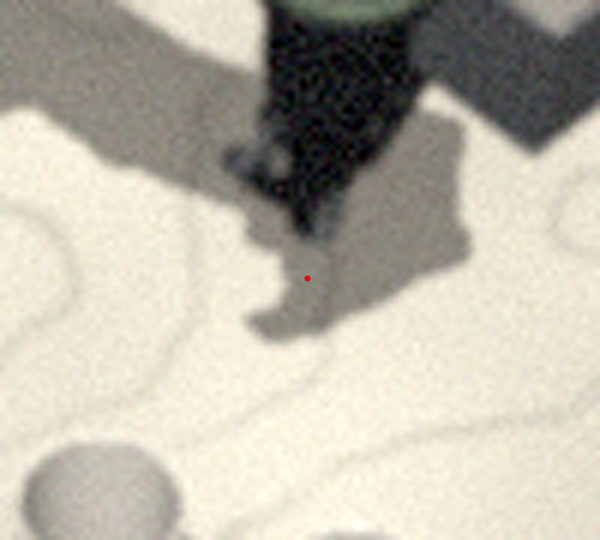

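View pics/e_top.png

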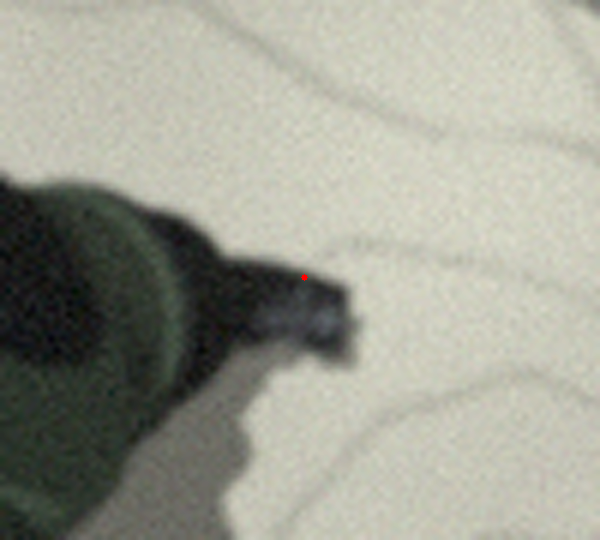

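```bash
python3 - <<'E'
from h import *
def tri(a,b):
    Pm=[F[n]['mtx']@np.c_[F[n]['R'],F[n]['t']] for n in('top','scene')]
    X=cv2.triangulatePoints(Pm[0],Pm[1],np.array(a,float).reshape(2,1),np.array(b,float).reshape(2,1))[:,0];X=X[:3]/X[3]
    return X,proj('top',X)-a,proj('scene',X)-b
for u,v in((345,320),(340,325),(335,320)):
    print(tri((75.5+u/6,201.5+v/6),(256.5+312/6,75.5+240/6)))
E
```

```text
(array([0.43559275, 0.3304586 , 0.11943715]), array([-6.21859692, -4.97610538]), array([-3.59377271,  0.7144379 ]))
(array([0.43288829, 0.33394613, 0.11451337]), array([-6.12365808, -4.89022167]), array([-3.53908081,  0.70791493]))
(array([0.43377706, 0.33453686, 0.11500096]), array([-5.57543579, -4.40075404]), array([-3.20869427,  0.66700096]))
```

```bash
python3 - <<'E'
from h import *
np.set_printoptions(precision=4,suppress=True)
print('topcam',-F['top']['R'].T@F['top']['t'])
for z in(0,.04,.06,.08,.1,.12,.14):
    print(z,back('top',(75.5+345/6,201.5+305/6),z)[:2],back('scene',(256.5+312/6,75.5+238/6),z)[:2])
from plant import grab_frame
for n in('top','scene'):
    g=grab_frame(n); print([np.abs(g[k]-F[n][k]).max() for k in('mtx','R','t')])
    a=cv2.cvtColor(g['frame'],cv2.COLOR_RGB2BGR)
    cv2.imwrite(f'pics/full_{n}.png',cv2.convertScaleAbs(a,alpha=1.6))
E
```

```text
topcam [0.5035 0.0167 1.0096]
0 [0.4197 0.3545] [0.3728 0.4245]
0.04 [0.4231 0.3411] [0.3955 0.3969]
0.06 [0.4247 0.3344] [0.4068 0.3832]
0.08 [0.4264 0.3277] [0.4181 0.3694]
0.1 [0.428 0.321] [0.4294 0.3557]
0.12 [0.4297 0.3143] [0.4407 0.3419]
0.14 [0.4314 0.3076] [0.452  0.3281]
[np.float64(0.0), np.float64(0.0), np.float64(0.0)]
[np.float64(0.0), np.float64(0.0), np.float64(0.0)]
```

View pics/full_top.png

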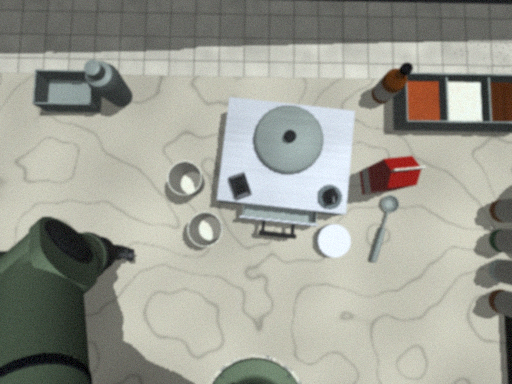

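View pics/full_scene.png

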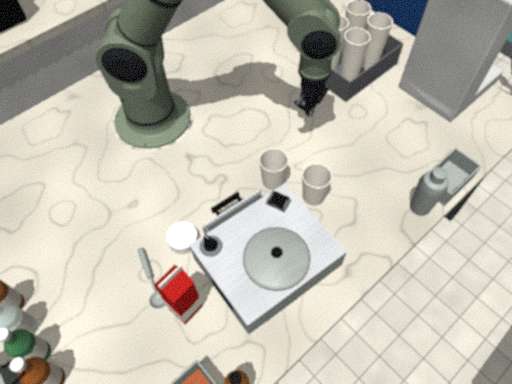

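```bash
python3 - <<'E'
from h import *
out=[]
for n in('top','scene'):
    f=F[n];H=f['mtx']@np.c_[f['R'][:,0],f['R'][:,1],f['t']]
    # out px (u,v): y=.55-u/600*... ; x = .75 - v/500
    A=np.array([[0,-1/500,.8],[-1/500,0,.55],[0,0,1.]])
    a=cv2.cvtColor(f['frame'],cv2.COLOR_RGB2BGR)
    w=cv2.warpPerspective(a,np.linalg.inv(H@A),(395,400))
    w=cv2.convertScaleAbs(w,alpha=1.6)
    for k in range(50,395,50):cv2.line(w,(k,0),(k,400),(0,0,255),1);cv2.line(w,(0,k),(395,k),(0,0,255),1)
    out.append(w)
cv2.imwrite('pics/ground.png',np.hstack(out))
E
```

```text
(no output)
```

View pics/ground.png

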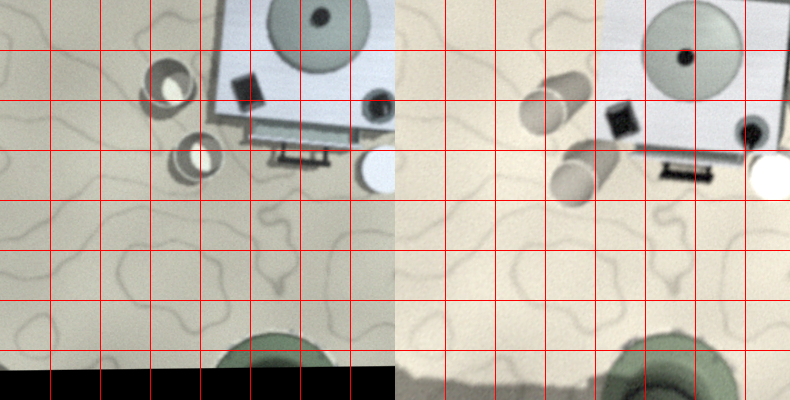

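```bash
python3 - <<'E'
from h import *
from plant import grab_frame
X=np.array([.43828,.34554,.0814]);ax=np.array([np.cos(-.097),np.sin(-.097),0]);az=np.array([-ax[1],ax[0],0])
o=[]
for n in('top','scene'):
    # average several frames
    fr=[grab_frame(n)['frame'].astype(float) for _ in range(6)]
    a=cv2.cvtColor(np.mean(fr,0).astype(np.uint8),cv2.COLOR_RGB2BGR)
    p=proj(n,X);x0,y0=int(p[0])-28,int(p[1])-30
    a=a[y0:y0+50,x0:x0+50].astype(float);a=np.clip((a/255)**.5*300,0,255).astype(np.uint8)
    a=cv2.resize(a,None,fx=8,fy=8,interpolation=cv2.INTER_CUBIC)
    D=lambda Y:tuple(int(v) for v in (proj(n,Y)-[x0,y0]+.5)*8)
    for h,c in((0,(0,0,255)),(.019,(0,255,0)),(.073,(255,0,0))):
        q=[X+sx*.011*ax+sz*.0145*az+[0,0,h] for sx,sz in((1,1),(1,-1),(-1,-1),(-1,1))]
        cv2.polylines(a,[np.array([D(y) for y in q],np.int32)],True,c,1)
    o.append(a)
cv2.imwrite('pics/tip.png',np.hstack(o))
E
```

```text
(no output)
```

View pics/tip.png

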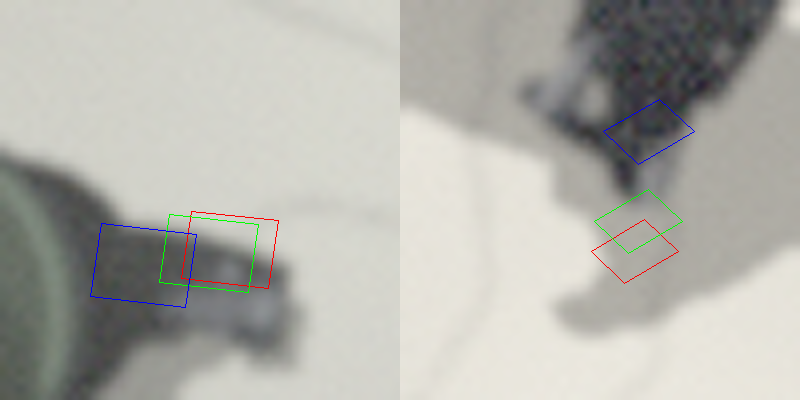

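```bash
cat > tipview.py <<'E'
from h import *
from plant import grab_frame,sensors
import sys
X=sensors.read_state()['tcp_pos']
o=[]
for n in('top','scene'):
    fr=[grab_frame(n)['frame'].astype(float) for _ in range(4)]
    a=cv2.cvtColor(np.mean(fr,0).astype(np.uint8),cv2.COLOR_RGB2BGR)
    p=proj(n,X);x0,y0=int(p[0])-(40 if n=='top' else 30),max(0,int(p[1])-(30 if n=='top' else 42))
    a=a[y0:y0+58,x0:x0+58].astype(float);a=np.clip((a/255)**.45*300,0,255).astype(np.uint8)
    a=cv2.resize(a,(400,400),interpolation=cv2.INTER_CUBIC)
    cv2.circle(a,tuple(int(v) for v in (p-[x0,y0]+.5)*400/58),3,(0,0,255),-1)
    o.append(a)
cv2.imwrite(sys.argv[1],np.hstack(o))
E
python3 -m handwheel '[[[0,0,0],[0,0,0],0],[[0,0,0],[0,0,0],0],[[0,0,0],[0,0,0],0],[[0,0,0],[0,0,0],0],[[0,0,0],[0,0,0],0],[[0,0,0],[0,0,0],0],[[0,0,0],[0,0,0],0],[[0,0,0],[0,0,0],0]]'
python3 tipview.py pics/tv_open.png
python3 -m handwheel '[[[0,0,0],[0,0,0],1],[[0,0,0],[0,0,0],1],[[0,0,0],[0,0,0],1],[[0,0,0],[0,0,0],1],[[0,0,0],[0,0,0],1],[[0,0,0],[0,0,0],1],[[0,0,0],[0,0,0],1],[[0,0,0],[0,0,0],1]]'
python3 tipview.py pics/tv_shut.png
```

```text
clock: 9.87
tcp_pos: [0.4376, 0.3451, 0.0799]
orientation: [-1.571, 0.0, -0.097]
wrist_force: [0.9, -0.0, 0.8]
finger_gap: 0.0853
clock: 10.93
tcp_pos: [0.4376, 0.3451, 0.0799]
orientation: [-1.571, -0.0, -0.097]
wrist_force: [0.3, 0.9, 0.8]
finger_gap: -0.0001
```

View pics/tv_open.png

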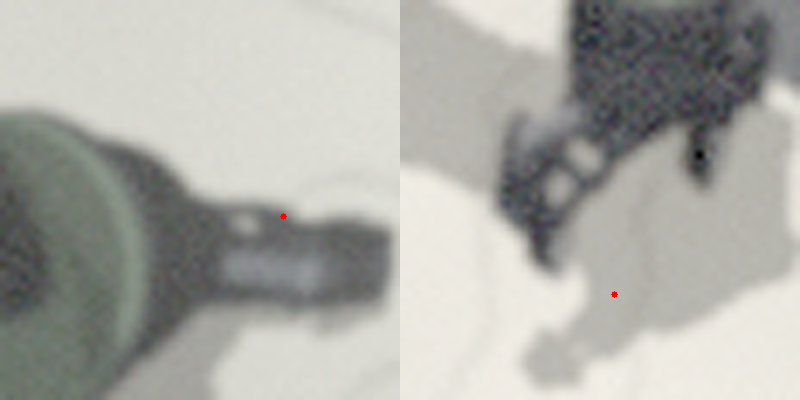

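View pics/tv_shut.png

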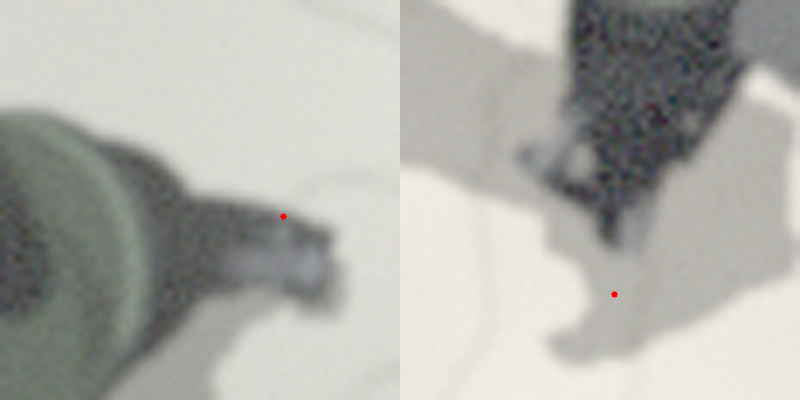

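```bash
python3 - <<'E'
from h import *
from scipy.optimize import least_squares
X=np.array([.4376,.3451,.0799]);k=58/400
obs={'top':proj('top',X)+np.array([27,46])*k,'scene':proj('scene',X)+np.array([10,-65])*k}
r=least_squares(lambda Y:np.r_[proj('top',Y)-obs['top'],proj('scene',Y)-obs['scene']],X)
print(r.x-X,r.fun)
for d in([-.019,0,0],[-.019,0,.01],[0,0,.03]):print(d,[(proj(n,X+d)-proj(n,X))/k for n in('top','scene')])
E
```

```text
[-0.00671778 -0.01800617  0.04756539] [-3.63284031 -2.57810485 -5.6645724   1.52086323]
[-0.019, 0, 0] [array([-2.48861267, 50.37348337]), array([-27.69712131, -21.99271288])]
[-0.019, 0, 0.01] [array([-11.99216363,  52.6928965 ]), array([-26.23331517, -35.67293614])]
[0, 0, 0.03] [array([-29.00788575,   5.40481209]), array([  4.94463766, -41.33826027])]
```

```bash
python3 - <<'E'
from h import *
X=np.array([.4376,.3451,.0799]);k=58/400
p=proj('scene',X)
for z in(.08,.1,.115):
    a=back('scene',p+(np.array([548,262])-[614,295])*k,z);b=back('scene',p+(np.array([700,180])-[614,295])*k,z)
    t=proj('top',X)
    c=back('top',t+(np.array([387,232])-[283,216])*k,z);d=back('top',t+(np.array([387,298])-[283,216])*k,z)
    print(z,a,b,np.linalg.norm(b-a),(a+b)/2,np.arctan2(-(b-a)[0],(b-a)[1]),'top near finger edges',c,d,np.linalg.norm(c-d))
E
```

```text
0.08 [0.40096042 0.33624104 0.08      ] [0.41429563 0.42954815 0.08      ] 0.09425520491805554 [0.40762803 0.38289459 0.08      ] -0.14195604109185 top near finger edges [0.43213342 0.30514922 0.08      ] [0.40729727 0.30401408 0.08      ] 0.02486207113970515
0.1 [0.4125694  0.32305268 0.1       ] [0.42567455 0.41475006 0.1       ] 0.09262911430285448 [0.41912198 0.36890137 0.1       ] -0.14195604109185028 top near finger edges [0.43366961 0.29894414 0.1       ] [0.40936783 0.29783343 0.1       ] 0.024327151945753592
0.115 [0.42127614 0.31316142 0.115     ] [0.43420874 0.40365149 0.115     ] 0.09140954634145354 [0.42774244 0.35840645 0.115     ] -0.14195604109184917 top near finger edges [0.43482176 0.29429033 0.115     ] [0.41092075 0.29319793 0.115     ] 0.02392596255028993
```

The finger tips don't appear where the reported TCP says. I'll settle this by feel on the bare counter here.

```bash

python3 -m handwheel '[[[0,0,0],[0,0,-1],1],[[0,0,0],[0,0,-2],1],[[0,0,0],[0,0,-3],1],[[0,0,0],[0,0,-4],1],[[0,0,0],[0,0,-5],1],[[0,0,0],[0,0,-6],1],[[0,0,0],[0,0,-6.5],1],[[0,0,0],[0,0,-6.5],1]]'
python3 tipview.py pics/tv_low.png
```

```text
clock: 12.0
tcp_pos: [0.437, 0.3446, 0.0134]
orientation: [-1.572, 0.001, -0.097]
wrist_force: [0.7, -0.5, 0.1]
finger_gap: 0.0001
```

View pics/tv_low.png

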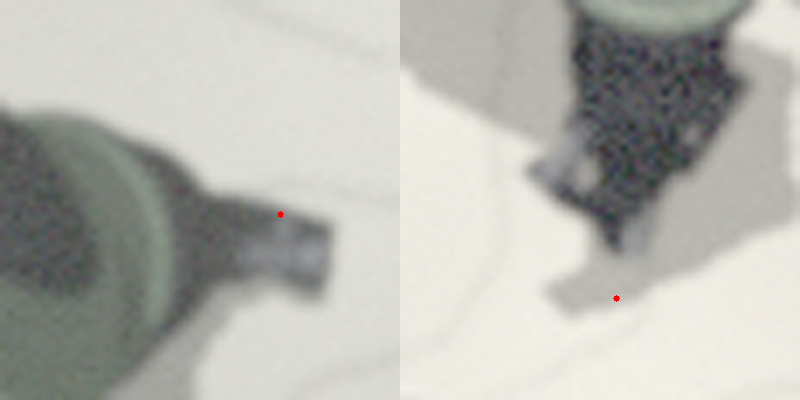

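```bash

python3 -m handwheel '[[[0,0,0],[0,0,-0.2],1],[[0,0,0],[0,0,-0.4],1],[[0,0,0],[0,0,-0.6],1],[[0,0,0],[0,0,-0.8],1],[[0,0,0],[0,0,-1],1],[[0,0,0],[0,0,-1.1],1],[[0,0,0],[0,0,-1.1],1],[[0,0,0],[0,0,-1.1],1]]'
python3 -m handwheel '[[[0,0,0],[0,0,-0.1],1],[[0,0,0],[0,0,-0.2],1],[[0,0,0],[0,0,-0.3],1],[[0,0,0],[0,0,-0.4],1],[[0,0,0],[0,0,-0.5],1],[[0,0,0],[0,0,-0.5],1],[[0,0,0],[0,0,-0.5],1],[[0,0,0],[0,0,-0.5],1]]'
```

```text
clock: 13.07
tcp_pos: [0.4376, 0.3451, 0.0038]
orientation: [-1.571, 0.0, -0.097]
wrist_force: [0.4, -0.5, -0.4]
finger_gap: 0.0001
clock: 13.73
tcp_pos: [0.4376, 0.3451, -0.0011]
orientation: [-1.571, -0.0, -0.097]
wrist_force: [-0.5, -0.1, 0.1]
finger_gap: -0.0
```

```bash

for i in 1; do python3 -m handwheel '[[[0,0,0],[0,0,-0.1],1],[[0,0,0],[0,0,-0.2],1],[[0,0,0],[0,0,-0.3],1],[[0,0,0],[0,0,-0.4],1],[[0,0,0],[0,0,-0.5],1],[[0,0,0],[0,0,-0.6],1],[[0,0,0],[0,0,-0.6],1],[[0,0,0],[0,0,-0.6],1]]'; done
python3 tipview.py pics/tv_low2.png
```

```text
clock: 14.4
tcp_pos: [0.4376, 0.3451, -0.0072]
orientation: [-1.571, 0.0, -0.097]
wrist_force: [-0.0, 0.4, -1.3]
finger_gap: -0.0
```

View pics/tv_low2.png

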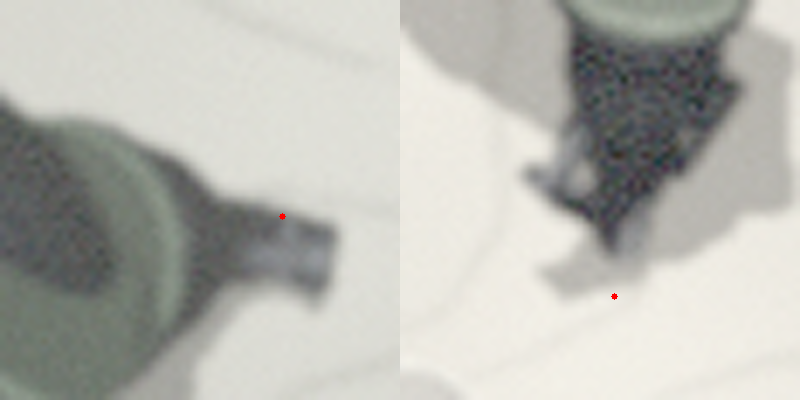

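```bash

python3 -m handwheel '[[[0,0,0],[0,0,-0.1],1],[[0,0,0],[0,0,-0.2],1],[[0,0,0],[0,0,-0.3],1],[[0,0,0],[0,0,-0.4],1],[[0,0,0],[0,0,-0.5],1],[[0,0,0],[0,0,-0.6],1],[[0,0,0],[0,0,-0.7],1],[[0,0,0],[0,0,-0.8],1]]'
```

```text
clock: 15.47
tcp_pos: [0.4376, 0.3451, -0.0152]
orientation: [-1.571, 0.0, -0.097]
wrist_force: [-0.7, 0.7, 1.3]
finger_gap: 0.0001
```

```bash

python3 -m handwheel '[[[0,0,0],[0,0,-0.1],1],[[0,0,0],[0,0,-0.2],1],[[0,0,0],[0,0,-0.3],1],[[0,0,0],[0,0,-0.4],1],[[0,0,0],[0,0,-0.5],1],[[0,0,0],[0,0,-0.6],1],[[0,0,0],[0,0,-0.7],1],[[0,0,0],[0,0,-0.8],1]]'
```

```text
clock: 16.13
tcp_pos: [0.4376, 0.3451, -0.0232]
orientation: [-1.571, -0.0, -0.097]
wrist_force: [-0.3, 1.0, -0.6]
finger_gap: 0.0004
```

```bash

python3 -m handwheel '[[[0,0,0],[0,0,-0.1],1],[[0,0,0],[0,0,-0.2],1],[[0,0,0],[0,0,-0.3],1],[[0,0,0],[0,0,-0.4],1],[[0,0,0],[0,0,-0.5],1],[[0,0,0],[0,0,-0.5],1],[[0,0,0],[0,0,-0.6],1],[[0,0,0],[0,0,-0.6],1]]'
python3 tipview.py pics/tv_low3.png
```

```text
clock: 16.8
tcp_pos: [0.4376, 0.3451, -0.0292]
orientation: [-1.571, 0.0, -0.097]
wrist_force: [0.1, -0.1, -0.6]
finger_gap: -0.0002
```

View pics/tv_low3.png

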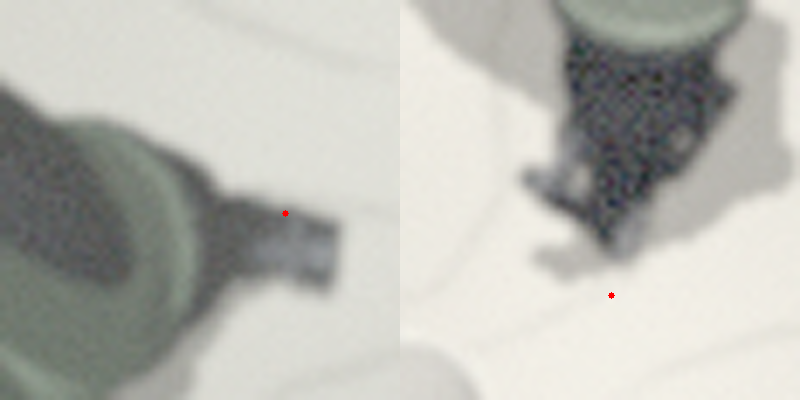

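```bash
python3 - <<'E'
from h import *
X=np.array([.4376,.3451,-.0292]);k=58/400
ps=proj('scene',X);pt=proj('top',X)
for z in(0,.01,.02):
    print(z,back('scene',ps+(np.array([622,258])-[611,295])*k,z),'top near end edges',back('top',pt+(np.array([337,220])-[285,213])*k,z),back('top',pt+(np.array([333,290])-[285,213])*k,z))
E
```

```text
0 [0.43929408 0.34825015 0.        ] top near end edges [0.43688715 0.31419503 0.        ] [0.40819738 0.31458245 0.        ]
0.01 [0.44441455 0.34198475 0.01      ] top near end edges [0.43754729 0.31124875 0.01      ] [0.4091417  0.31163232 0.01      ]
0.02 [0.44953503 0.33571934 0.02      ] top near end edges [0.43820744 0.30830246 0.02      ] [0.41008603 0.30868219 0.02      ]
```

```bash

python3 -m handwheel '[[[0,0,0],[0,0,-0.1],1],[[0,0,0],[0,0,-0.1],1],[[0,0,0],[0,0,-0.2],1],[[0,0,0],[0,0,-0.2],1],[[0,0,0],[0,0,-0.3],1],[[0,0,0],[0,0,-0.3],1],[[0,0,0],[0,0,-0.4],1],[[0,0,0],[0,0,-0.4],1]]'
```

```text
clock: 17.87
tcp_pos: [0.4375, 0.3451, -0.0333]
orientation: [-1.571, 0.0, -0.097]
wrist_force: [0.3, -0.7, -0.6]
finger_gap: 0.0003
```

```bash

python3 -m handwheel '[[[0,0,0],[0,0,-0.1],1],[[0,0,0],[0,0,-0.1],1],[[0,0,0],[0,0,-0.2],1],[[0,0,0],[0,0,-0.2],1],[[0,0,0],[0,0,-0.3],1],[[0,0,0],[0,0,-0.3],1],[[0,0,0],[0,0,-0.4],1],[[0,0,0],[0,0,-0.4],1]]'
```

```text
clock: 18.53
tcp_pos: [0.4376, 0.3451, -0.0364]
orientation: [-1.571, -0.0, -0.097]
wrist_force: [-4.4, -2.4, 18.0]
finger_gap: -0.0003
```

Contact came at a reported z of about -0.036, so the real tip sits about 36 mm above the reported TCP. With the tip on z=0, one picture fixes its lateral offset. Then I'll lift.

```bash
python3 - <<'E'
from h import *
from plant import grab_frame
ax=np.array([np.cos(-.097),np.sin(-.097),0]);az=np.array([-ax[1],ax[0],0])
o=[]
for n in('top','scene'):
    a=cv2.cvtColor(grab_frame(n)['frame'],cv2.COLOR_RGB2BGR)
    T=np.array([.4376,.3451,0]);p=proj(n,T);x0,y0=int(p[0])-22,int(p[1])-24
    a=a[y0:y0+40,x0:x0+40].astype(float);a=np.clip((a/255)**.5*300,0,255).astype(np.uint8)
    a=cv2.resize(a,None,fx=10,fy=10,interpolation=cv2.INTER_CUBIC)
    for d,c in((0,(0,0,255)),(-.012,(0,255,0))):
        q=[T+d*ax+sx*.011*ax+sz*.0145*az for sx,sz in((1,1),(1,-1),(-1,-1),(-1,1))]
        cv2.polylines(a,[np.array([(proj(n,y)-[x0,y0]+.5)*10 for y in q],np.int32)],True,c,1)
    o.append(a)
cv2.imwrite('pics/touch.png',np.hstack(o))
E
python3 -m handwheel '[[[0,0,0],[0,0,0.3],1],[[0,0,0],[0,0,0.6],1],[[0,0,0],[0,0,2],1],[[0,0,0],[0,0,5],1],[[0,0,0],[0,0,8],1],[[0,0,0],[0,0,11],1],[[0,0,0],[0,0,14],1],[[0,0,0],[0,0,17],1]]'
```

```text
clock: 19.3
tcp_pos: [0.4374, 0.3449, 0.1346]
orientation: [-1.571, -0.0, -0.097]
wrist_force: [0.8, 0.4, -0.4]
finger_gap: 0.0001
```

View pics/touch.png

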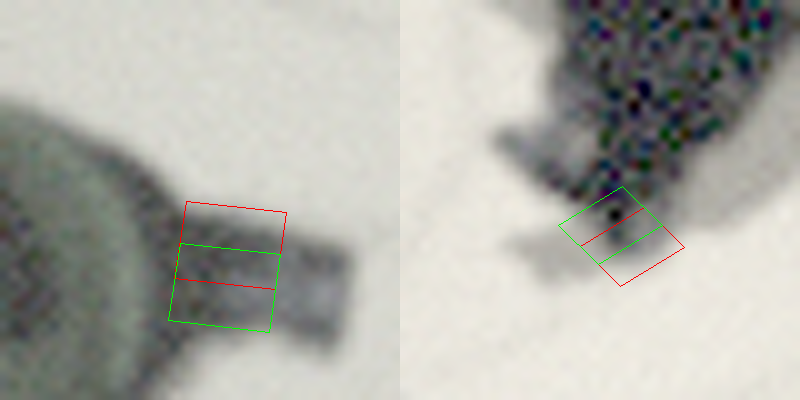

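The tip's real offset is about -12 mm in x and +36 mm in z from the report. I'll go back in front of the pull with a reported z of about 0.02, so the real tip is near 0.056, and check by picture.

```bash

python3 -m handwheel '[[[0,0,0],[0,-4,1],1],[[0,0,0],[0,-8,1],1],[[0,0,0],[0,-12,1],1],[[0,0,0],[0,-16,1],1],[[0,0,0],[0,-20,1],1],[[0,0,0],[0,-24,1],1],[[0,0,0],[0,-28,1],1],[[0,0,0],[0,-32,1],1]]'
python3 -m handwheel '[[[0,0,0],[0,-4,0],1],[[0,0,0],[0,-7.5,0],1],[[0,0,0],[0,-7.5,-4],1],[[0,0,0],[0,-7.5,-8],1],[[0,0,0],[0,-7.5,-11],1],[[0,0,0],[0,-7.5,-12.3],1],[[0,0,0],[0,-7.5,-12.3],1],[[0,0,0],[0,-7.5,-12.3],1]]'
cat > look.py <<'E'
from plant import *
import cv2,numpy as np,sys
o=[]
for n in("scene","top"):
    f=grab_frame(n);a=cv2.cvtColor(f['frame'],cv2.COLOR_RGB2BGR).astype(float)
    a=a[166:246,200:280] if n=='scene' else a[165:245,220:300]
    a=np.clip((a/255)**.6*300,0,255).astype(np.uint8)
    o.append(cv2.resize(a,None,fx=5,fy=5,interpolation=cv2.INTER_CUBIC))
cv2.imwrite(sys.argv[1],np.hstack(o))
E
python3 look.py pics/f.png
```

```text
clock: 19.97
tcp_pos: [0.4372, 0.0233, 0.1432]
orientation: [-1.571, -0.0, -0.097]
wrist_force: [1.0, -0.6, 0.1]
finger_gap: -0.0002
clock: 20.63
tcp_pos: [0.4373, -0.05, 0.0199]
orientation: [-1.571, 0.001, -0.097]
wrist_force: [0.5, -0.7, 0.6]
finger_gap: -0.0003
```

View pics/f.png

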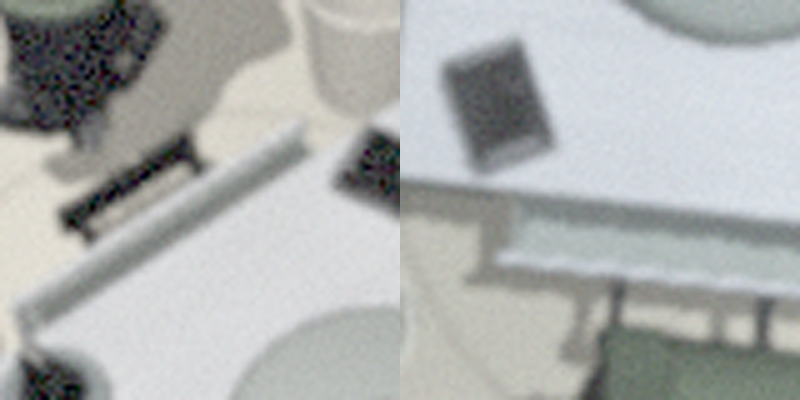

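```bash

python3 -c "
from h import *
for z in(.05,.056,.062):print(back('scene',(218.1,195.1),z))"
python3 -m handwheel '[[[0,0,0],[0.4,0,0],1],[[0,0,0],[0.8,0,0],1],[[0,0,0],[1.2,-0.1,0],1],[[0,0,0],[1.5,-0.1,0],1],[[0,0,0],[1.8,-0.1,0],1],[[0,0,0],[2.1,-0.2,0],1],[[0,0,0],[2.3,-0.2,0],1],[[0,0,0],[2.5,-0.2,0],1]]'
python3 -m handwheel '[[[0,0,0],[0.1,0,0],1],[[0,0,0],[0.2,0,0],1],[[0,0,0],[0.3,0,0],1],[[0,0,0],[0.4,0,0],1],[[0,0,0],[0.5,0,0],1],[[0,0,0],[0.6,0,0],1],[[0,0,0],[0.7,-0.1,0],1],[[0,0,0],[0.8,-0.1,0],1]]'
python3 look.py pics/g.png
```

```text
[ 0.43993796 -0.04850311  0.05      ]
[ 0.44313616 -0.05041876  0.056     ]
[ 0.44633436 -0.05233442  0.062     ]
clock: 21.4
tcp_pos: [0.4628, -0.0519, 0.0198]
orientation: [-1.571, 0.0, -0.097]
wrist_force: [-0.8, -0.1, 0.7]
finger_gap: -0.0007
clock: 22.07
tcp_pos: [0.4707, -0.0528, 0.0199]
orientation: [-1.571, 0.0, -0.097]
wrist_force: [-3.3, 0.1, -1.3]
finger_gap: 0.0002
```

View pics/g.png

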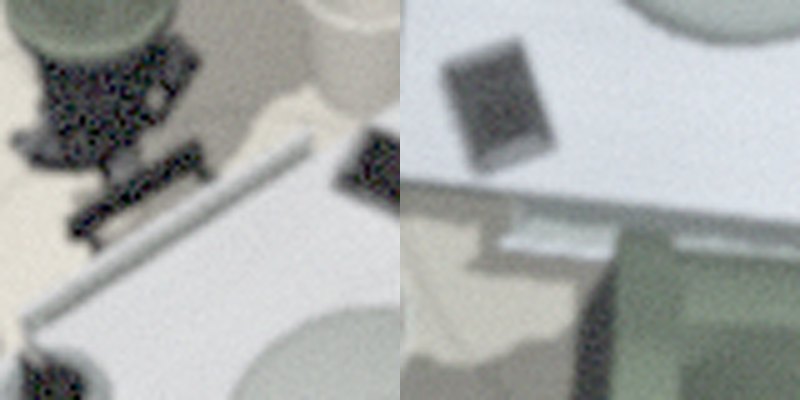

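```bash

python3 -m handwheel '[[[0,0,0],[0.1,0,0],1],[[0,0,0],[0.2,0,0],1],[[0,0,0],[0.3,0,0],1],[[0,0,0],[0.4,0,0],1],[[0,0,0],[0.5,0,0],1],[[0,0,0],[0.6,-0.1,0],1],[[0,0,0],[0.7,-0.1,0],1],[[0,0,0],[0.8,-0.1,0],1]]'
python3 look.py pics/g2.png
```

```text
clock: 22.83
tcp_pos: [0.4787, -0.0539, 0.0199]
orientation: [-1.571, -0.0, -0.097]
wrist_force: [-3.2, -0.8, 0.6]
finger_gap: 0.0004
```

View pics/g2.png

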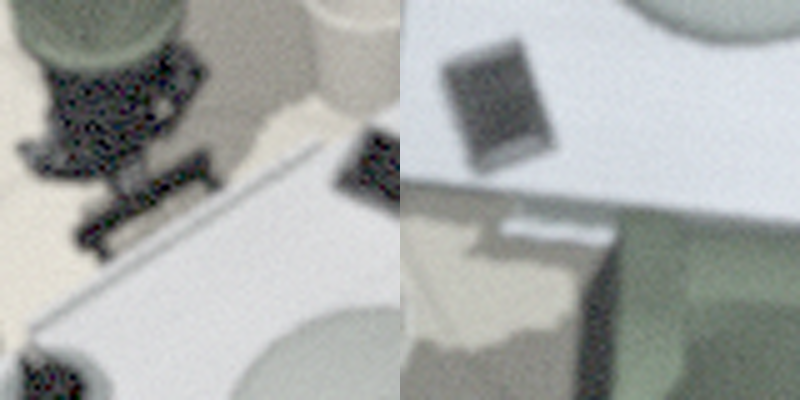

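```bash

python3 -m handwheel '[[[0,0,0],[0.1,0,0],1],[[0,0,0],[0.1,0,0],1],[[0,0,0],[0.2,0,0],1],[[0,0,0],[0.2,0,0],1],[[0,0,0],[0.3,0,0],1],[[0,0,0],[0.3,0,0],1],[[0,0,0],[0.4,0,0],1],[[0,0,0],[0.4,0,0],1]]'
```

```text
clock: 23.6
tcp_pos: [0.4828, -0.0539, 0.0199]
orientation: [-1.571, -0.0, -0.097]
wrist_force: [-2.4, -0.4, -0.2]
finger_gap: 0.0002
```

```bash

python3 -m handwheel '[[[0,0,0],[0.05,0,0],1],[[0,0,0],[0.1,0,0],1],[[0,0,0],[0.1,0,0],1],[[0,0,0],[0.15,0,0],1],[[0,0,0],[0.15,0,0],1],[[0,0,0],[0.2,0,0],1],[[0,0,0],[0.2,0,0],1],[[0,0,0],[0.2,0,0],1]]'
```

```text
clock: 24.27
tcp_pos: [0.4847, -0.0539, 0.0199]
orientation: [-1.571, -0.0, -0.097]
wrist_force: [-2.5, -0.9, -0.5]
finger_gap: 0.0002
```

```bash

python3 -m handwheel '[[[0,0,0],[0.05,0,0],1],[[0,0,0],[0.05,0,0],1],[[0,0,0],[0.1,0,0],1],[[0,0,0],[0.1,0,0],1],[[0,0,0],[0.1,0,0],1],[[0,0,0],[0.1,0,0],1],[[0,0,0],[0.1,0,0],1],[[0,0,0],[0.1,0,0],1]]'
```

```text
clock: 24.93
tcp_pos: [0.4857, -0.0538, 0.0199]
orientation: [-1.571, -0.0, -0.097]
wrist_force: [-2.3, -0.5, -0.6]
finger_gap: -0.0004
```

```bash
python3 look.py pics/g3.png; python3 - <<'E'
from h import *
c,s=np.cos(-.0965),np.sin(-.0965)
E
python3 -m handwheel '[[[0,0,0],[0.02,0,0],1],[[0,0,0],[0.04,0,0],1],[[0,0,0],[0.06,0,0],1],[[0,0,0],[0.07,0,0],1],[[0,0,0],[0.08,0,0],1],[[0,0,0],[0.08,0,0],1],[[0,0,0],[0.08,0,0],1],[[0,0,0],[0.08,0,0],1]]'
```

```text
clock: 25.7
tcp_pos: [0.4864, -0.0539, 0.0199]
orientation: [-1.571, -0.0, -0.097]
wrist_force: [-3.4, -1.9, 1.2]
finger_gap: -0.0001
```

View pics/g3.png

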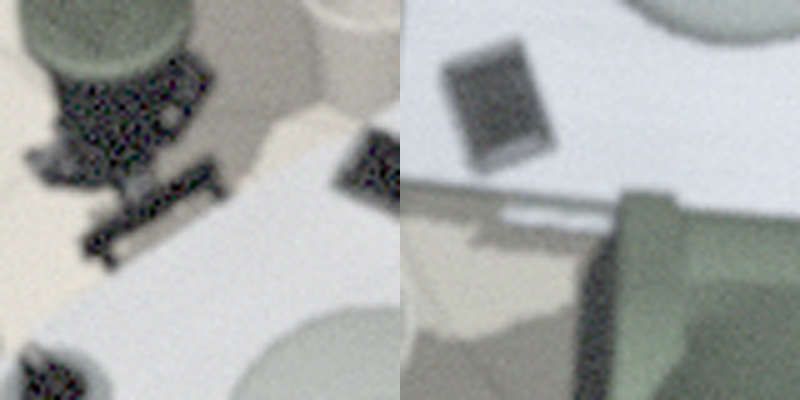

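```bash
python3 -m handwheel '[[[0,0,0],[0.02,0,0],1],[[0,0,0],[0.04,0,0],1],[[0,0,0],[0.05,0,0],1],[[0,0,0],[0.06,0,0],1],[[0,0,0],[0.07,0,0],1],[[0,0,0],[0.07,0,0],1],[[0,0,0],[0.07,0,0],1],[[0,0,0],[0.07,0,0],1]]'
```

```text
clock: 26.37
tcp_pos: [0.4871, -0.0539, 0.0199]
orientation: [-1.571, -0.0, -0.097]
wrist_force: [-2.4, -1.8, -0.6]
finger_gap: 0.0001
```

```bash
python3 -m handwheel '[[[0,0,0],[0.02,0,0],1],[[0,0,0],[0.04,0,0],1],[[0,0,0],[0.05,0,0],1],[[0,0,0],[0.06,0,0],1],[[0,0,0],[0.07,0,0],1],[[0,0,0],[0.07,0,0],1],[[0,0,0],[0.07,0,0],1],[[0,0,0],[0.07,0,0],1]]'
```

```text
clock: 27.03
tcp_pos: [0.4878, -0.0539, 0.0199]
orientation: [-1.571, -0.0, -0.097]
wrist_force: [-3.3, -1.3, -0.2]
finger_gap: -0.0
```

```bash
python3 -m handwheel '[[[0,0,0],[0.02,0,0],1],[[0,0,0],[0.04,0,0],1],[[0,0,0],[0.05,0,0],1],[[0,0,0],[0.06,0,0],1],[[0,0,0],[0.07,0,0],1],[[0,0,0],[0.07,0,0],1],[[0,0,0],[0.07,0,0],1],[[0,0,0],[0.07,0,0],1]]'
```

```text
clock: 27.7
tcp_pos: [0.4885, -0.0539, 0.0199]
orientation: [-1.571, -0.0, -0.097]
wrist_force: [-2.5, -2.0, -0.8]
finger_gap: -0.0001
```

```bash
python3 -m handwheel '[[[0,0,0],[0.02,0,0],1],[[0,0,0],[0.04,0,0],1],[[0,0,0],[0.05,-0.02,0],1],[[0,0,0],[0.06,-0.03,0],1],[[0,0,0],[0.07,-0.04,0],1],[[0,0,0],[0.07,-0.04,0],1],[[0,0,0],[0.07,-0.04,0],1],[[0,0,0],[0.07,-0.04,0],1]]'
```

```text
clock: 28.37
tcp_pos: [0.4893, -0.054, 0.0199]
orientation: [-1.571, -0.0, -0.097]
wrist_force: [-2.2, 1.4, 0.1]
finger_gap: -0.0002
```

```bash
python3 -m handwheel '[[[0,0,0],[0.02,0,0],1],[[0,0,0],[0.04,0,0],1],[[0,0,0],[0.05,0,0],1],[[0,0,0],[0.06,0,0],1],[[0,0,0],[0.07,0,0],1],[[0,0,0],[0.07,0,0],1],[[0,0,0],[0.07,0,0],1],[[0,0,0],[0.07,0,0],1]]'
```

```text
clock: 29.03
tcp_pos: [0.4899, -0.0543, 0.0199]
orientation: [-1.571, -0.0, -0.097]
wrist_force: [-2.8, 1.1, -1.4]
finger_gap: -0.0001
```

```bash
python3 -m handwheel '[[[0,0,0],[0.02,0,0],1],[[0,0,0],[0.04,0,0],1],[[0,0,0],[0.05,0,0],1],[[0,0,0],[0.06,0,0],1],[[0,0,0],[0.07,0,0],1],[[0,0,0],[0.07,0,0],1],[[0,0,0],[0.07,0,0],1],[[0,0,0],[0.07,0,0],1]]'; python3 look.py pics/g4.png
```

```text
clock: 29.7
tcp_pos: [0.4906, -0.0543, 0.0199]
orientation: [-1.571, -0.0, -0.097]
wrist_force: [-2.6, 0.1, -1.1]
finger_gap: 0.0001
```

View pics/g4.png

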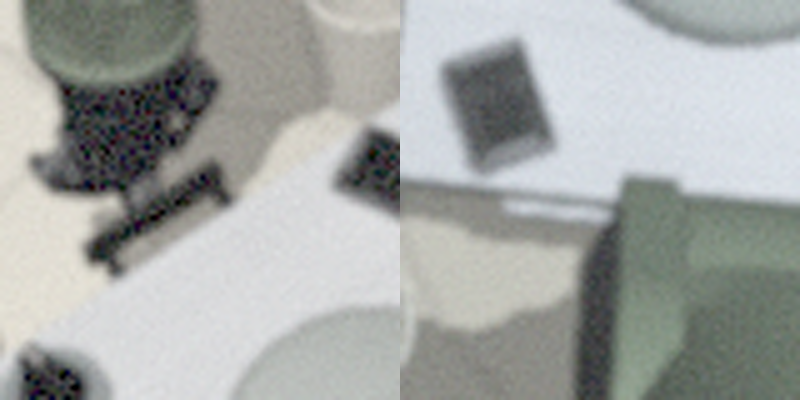

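```bash
python3 - <<'E'
from h import *
c,s=np.cos(-.0965),np.sin(-.0965)
for e in(0,.004,.008,.028):
    print(e,[((proj('scene',[.6892+c*x-s*y,-.0733+s*x+c*y,z])-[200,166]+.5)*5).round(0) for x,y,z in((-.186-e,-.05,.074),(-.186-e,-.05,.05),(-.174-e,-.05,.074),(-.186-e,.05,.074),(-.174-e,.05,.074))])
E
python3 -m handwheel '[[[0,0,0],[0.02,0,0],1],[[0,0,0],[0.04,0,0],1],[[0,0,0],[0.05,0,0],1],[[0,0,0],[0.06,0,0],1],[[0,0,0],[0.07,0,0],1],[[0,0,0],[0.07,0,0],1],[[0,0,0],[0.07,0,0],1],[[0,0,0],[0.07,0,0],1]]'
```

```text
0 [array([ 79., 245.]), array([ 83., 264.]), array([ 90., 259.]), array([216., 158.]), array([228., 172.])]
0.004 [array([ 75., 240.]), array([ 79., 260.]), array([ 86., 254.]), array([212., 154.]), array([224., 167.])]
0.008 [array([ 72., 236.]), array([ 75., 255.]), array([ 83., 250.]), array([209., 149.]), array([220., 163.])]
0.028 [array([ 53., 212.]), array([ 57., 232.]), array([ 64., 226.]), array([190., 127.]), array([201., 140.])]
clock: 30.47
tcp_pos: [0.4913, -0.0544, 0.0199]
orientation: [-1.571, -0.0, -0.097]
wrist_force: [-2.9, -0.4, -1.2]
finger_gap: 0.0004
```

```bash
python3 -m handwheel '[[[0,0,0],[0.02,0,0],1],[[0,0,0],[0.04,0,0],1],[[0,0,0],[0.05,0,0],1],[[0,0,0],[0.06,0,0],1],[[0,0,0],[0.07,0,0],1],[[0,0,0],[0.07,0,0],1],[[0,0,0],[0.07,0,0],1],[[0,0,0],[0.07,0,0],1]]'
```

```text
clock: 31.13
tcp_pos: [0.492, -0.0543, 0.0199]
orientation: [-1.571, -0.0, -0.097]
wrist_force: [-2.7, -2.6, -0.2]
finger_gap: -0.0001
```

```bash
python3 -m handwheel '[[[0,0,0],[0.02,0,0],1],[[0,0,0],[0.04,0,0],1],[[0,0,0],[0.05,0,0],1],[[0,0,0],[0.06,0,0],1],[[0,0,0],[0.07,0,0],1],[[0,0,0],[0.07,0,0],1],[[0,0,0],[0.07,0,0],1],[[0,0,0],[0.07,0,0],1]]'
```

```text
clock: 31.8
tcp_pos: [0.4927, -0.0543, 0.0199]
orientation: [-1.571, -0.0, -0.097]
wrist_force: [-3.2, -1.8, -0.8]
finger_gap: -0.0
```

```bash
python3 -m handwheel '[[[0,0,0],[0.02,0,0],1],[[0,0,0],[0.04,0,0],1],[[0,0,0],[0.05,0,0],1],[[0,0,0],[0.06,0,0],1],[[0,0,0],[0.07,0,0],1],[[0,0,0],[0.07,0,0],1],[[0,0,0],[0.07,0,0],1],[[0,0,0],[0.07,0,0],1]]'
```

```text
clock: 32.47
tcp_pos: [0.4934, -0.0543, 0.0199]
orientation: [-1.571, -0.0, -0.097]
wrist_force: [-2.3, -1.3, -0.1]
finger_gap: -0.0001
```

```bash
python3 - <<'E'
from plant import *
import cv2,numpy as np
o=[]
for n in("scene","top"):
    a=cv2.cvtColor(grab_frame(n)['frame'],cv2.COLOR_RGB2BGR).astype(float)
    a=a[190:230,205:255] if n=='scene' else a[195:235,230:280]
    a=np.clip((a/255)**.6*300,0,255).astype(np.uint8)
    o.append(cv2.resize(a,None,fx=8,fy=8,interpolation=cv2.INTER_CUBIC))
cv2.imwrite('pics/g5.png',np.hstack(o))
E
```

```text
(no output)
```

View pics/g5.png

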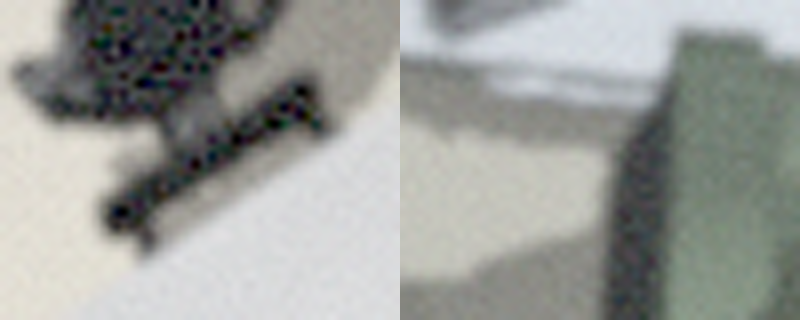

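```bash
python3 -m handwheel '[[[0,0,0],[0.02,0,0],1],[[0,0,0],[0.04,0,0],1],[[0,0,0],[0.05,-0.01,0],1],[[0,0,0],[0.06,-0.02,0],1],[[0,0,0],[0.07,-0.02,0],1],[[0,0,0],[0.08,-0.02,0],1],[[0,0,0],[0.08,-0.02,0],1],[[0,0,0],[0.08,-0.02,0],1]]'
```

```text
clock: 33.23
tcp_pos: [0.4942, -0.0544, 0.0199]
orientation: [-1.571, -0.0, -0.097]
wrist_force: [-2.8, 1.1, -0.7]
finger_gap: -0.0002
```

```bash
python3 -m handwheel '[[[0,0,0],[0.02,0,0],1],[[0,0,0],[0.04,0,0],1],[[0,0,0],[0.05,0,0],1],[[0,0,0],[0.06,0,0],1],[[0,0,0],[0.07,0,0],1],[[0,0,0],[0.08,0,0],1],[[0,0,0],[0.08,0,0],1],[[0,0,0],[0.08,0,0],1]]'
```

```text
clock: 33.9
tcp_pos: [0.495, -0.0545, 0.0199]
orientation: [-1.571, -0.0, -0.097]
wrist_force: [-3.7, 0.7, -0.1]
finger_gap: -0.0003
```

```bash
python3 -m handwheel '[[[0,0,0],[0.02,0,0],1],[[0,0,0],[0.04,0,0],1],[[0,0,0],[0.05,0,0],1],[[0,0,0],[0.06,0,0],1],[[0,0,0],[0.07,0,0],1],[[0,0,0],[0.08,0,0],1],[[0,0,0],[0.08,0,0],1],[[0,0,0],[0.08,0,0],1]]'
```

```text
clock: 34.57
tcp_pos: [0.4953, -0.0545, 0.0199]
orientation: [-1.571, 0.001, -0.097]
wrist_force: [-7.3, 1.5, 3.6]
finger_gap: 0.0001
```

```bash
python3 -m handwheel '[[[0,0,0],[0.02,0,0],1],[[0,0,0],[0.03,0,0],1],[[0,0,0],[0.03,0,0],1],[[0,0,0],[0.03,0,0],1],[[0,0,0],[-0.5,0,0],1],[[0,0,0],[-1.5,0,0],1],[[0,0,0],[-3,0,0],1],[[0,0,0],[-4.5,0,0],1]]'
python3 -c "
from h import *
print(np.array([.4953,-.0545])+[.0,0])"
```

```text
clock: 35.23
tcp_pos: [0.4501, -0.0546, 0.0199]
orientation: [-1.571, -0.001, -0.097]
wrist_force: [-0.4, -0.9, -0.5]
finger_gap: 0.0003
[ 0.4953 -0.0545]
```

The force rose from 3 N to over 7 N as the motion stalled at x≈0.4953, so the tray is at its stop. Next I'll lift and go over the switch.

```bash
python3 -m handwheel '[[[0,0,0],[0,0,4],1],[[0,0,0],[0,0,8],1],[[0,0,0],[0,0,12],1],[[0,0,0.1],[0,1,14],1],[[0,0,0.2],[3,3,14.5],1],[[0,0,0.3],[6,5,14.5],1],[[0,0,0.4],[9,7,14.5],1],[[0,0,0.435],[11.5,9.5,14.5],1]]'
python3 -m handwheel '[[[0,0,0],[2.5,0.4,0],1],[[0,0,0],[2.6,0.4,-1],1],[[0,0,0],[2.6,0.4,-2.5],1],[[0,0,0],[2.6,0.4,-3.5],1],[[0,0,0],[2.6,0.4,-4],1],[[0,0,0],[2.6,0.4,-4],1],[[0,0,0],[2.6,0.4,-4],1],[[0,0,0],[2.6,0.4,-4],1]]'
cat > sw.py <<'E'
from h import *
from plant import grab_frame
import sys
dx,dy,dz=map(float,sys.argv[2:5]) # assumed tip
yaw=.338;ax=np.array([np.cos(yaw),np.sin(yaw),0]);az=np.array([-ax[1],ax[0],0])
T=np.array([dx,dy,dz]);S=np.array([.604,.0495,0])
o=[]
for n in('top','scene'):
    a=cv2.cvtColor(grab_frame(n)['frame'],cv2.COLOR_RGB2BGR)
    p=proj(n,[.59,.044,.14]);x0,y0=int(p[0])-28,int(p[1])-28
    a=a[y0:y0+50,x0:x0+50].astype(float);a=np.clip((a/255)**.5*300,0,255).astype(np.uint8)
    a=cv2.resize(a,None,fx=8,fy=8,interpolation=cv2.INTER_CUBIC)
    def poly(q,c):cv2.polylines(a,[np.array([(proj(n,y)-[x0,y0]+.5)*8 for y in q],np.int32)],True,c,1)
    poly([T+sx*.011*ax+sz*.0145*az for sx,sz in((1,1),(1,-1),(-1,-1),(-1,1))],(0,0,255))
    poly([S+[0,0,.133]+(-.015+sx*.003)*ax+sz*.013*az for sx,sz in((1,1),(1,-1),(-1,-1),(-1,1))],(255,255,0))
    o.append(a)
cv2.imwrite(sys.argv[1],np.hstack(o))
E
python3 sw.py pics/s1.png .590 .0445 .161
```

```text
clock: 35.9
tcp_pos: [0.5674, 0.0406, 0.1653]
orientation: [-1.571, -0.002, 0.343]
wrist_force: [-0.4, 0.0, -0.7]
finger_gap: -0.0001
clock: 36.57
tcp_pos: [0.5921, 0.0444, 0.1256]
orientation: [-1.571, -0.001, 0.338]
wrist_force: [0.7, 0.9, 0.1]
finger_gap: 0.0001
```

View pics/s1.png

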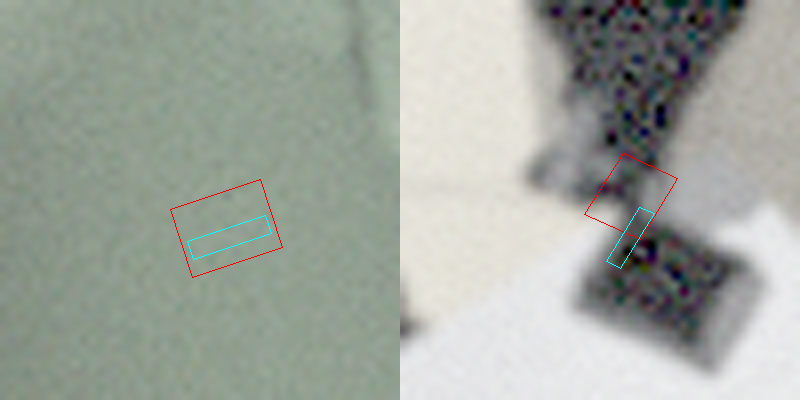

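The tip hovers over the ridge as intended, at scene zoom (645,190) above the ridge at (630,240). I'll descend and feel for it.

```bash
python3 -m handwheel '[[[0,0,0],[0,0,-0.3],1],[[0,0,0],[0,0,-0.6],1],[[0,0,0],[0,0,-0.9],1],[[0,0,0],[0,0,-1.2],1],[[0,0,0],[0,0,-1.5],1],[[0,0,0],[0,0,-1.6],1],[[0,0,0],[0,0,-1.7],1],[[0,0,0],[0,0,-1.8],1]]'
```

```text
clock: 37.33
tcp_pos: [0.5918, 0.0445, 0.1068]
orientation: [-1.571, 0.0, 0.338]
wrist_force: [-0.1, 0.5, 0.0]
finger_gap: -0.0001
```

```bash
python3 -m handwheel '[[[0,0,0],[0,0,-0.02],1],[[0,0,0],[0,0,-0.05],1],[[0,0,0],[0,0,-0.07],1],[[0,0,0],[0,0,-0.1],1],[[0,0,0],[0,0,-0.12],1],[[0,0,0],[0,0,-0.14],1],[[0,0,0],[0,0,-0.16],1],[[0,0,0],[0,0,-0.16],1]]'
```

```text
clock: 38.0
tcp_pos: [0.5918, 0.0445, 0.1053]
orientation: [-1.571, 0.0, 0.338]
wrist_force: [-0.2, -0.8, -0.3]
finger_gap: 0.0
```

```bash
python3 -m handwheel '[[[0,0,0],[0,0,-0.02],1],[[0,0,0],[0,0,-0.05],1],[[0,0,0],[0,0,-0.07],1],[[0,0,0],[0,0,-0.1],1],[[0,0,0],[0,0,-0.12],1],[[0,0,0],[0,0,-0.14],1],[[0,0,0],[0,0,-0.16],1],[[0,0,0],[0,0,-0.16],1]]'
```

```text
clock: 38.67
tcp_pos: [0.5918, 0.0445, 0.1036]
orientation: [-1.571, 0.0, 0.338]
wrist_force: [-0.2, 0.1, -0.5]
finger_gap: 0.0
```

```bash
python3 -m handwheel '[[[0,0,0],[0,0,-0.02],1],[[0,0,0],[0,0,-0.05],1],[[0,0,0],[0,0,-0.07],1],[[0,0,0],[0,0,-0.1],1],[[0,0,0],[0,0,-0.12],1],[[0,0,0],[0,0,-0.14],1],[[0,0,0],[0,0,-0.16],1],[[0,0,0],[0,0,-0.16],1]]'
```

```text
clock: 39.33
tcp_pos: [0.5918, 0.0445, 0.1021]
orientation: [-1.571, 0.0, 0.338]
wrist_force: [-0.5, -0.4, -0.0]
finger_gap: 0.0001
```

```bash
python3 -m handwheel '[[[0,0,0],[0,0,-0.02],1],[[0,0,0],[0,0,-0.05],1],[[0,0,0],[0,0,-0.07],1],[[0,0,0],[0,0,-0.1],1],[[0,0,0],[0,0,-0.12],1],[[0,0,0],[0,0,-0.14],1],[[0,0,0],[0,0,-0.16],1],[[0,0,0],[0,0,-0.16],1]]'
```

```text
clock: 40.0
tcp_pos: [0.5918, 0.0445, 0.1004]
orientation: [-1.571, 0.0, 0.338]
wrist_force: [0.5, 0.2, 0.6]
finger_gap: -0.0003
```

```bash
python3 -m handwheel '[[[0,0,0],[0,0,-0.02],1],[[0,0,0],[0,0,-0.05],1],[[0,0,0],[0,0,-0.07],1],[[0,0,0],[0,0,-0.1],1],[[0,0,0],[0,0,-0.12],1],[[0,0,0],[0,0,-0.14],1],[[0,0,0],[0,0,-0.16],1],[[0,0,0],[0,0,-0.16],1]]'
```

```text
clock: 40.67
tcp_pos: [0.5918, 0.0445, 0.099]
orientation: [-1.571, -0.0, 0.338]
wrist_force: [-1.1, 0.4, 1.6]
finger_gap: -0.0
```

```bash
python3 -m handwheel '[[[0,0,0],[0,0,-0.02],1],[[0,0,0],[0,0,-0.04],1],[[0,0,0],[0,0,-0.06],1],[[0,0,0],[0,0,-0.08],1],[[0,0,0],[0,0,-0.09],1],[[0,0,0],[0,0,-0.1],1],[[0,0,0],[0,0,-0.1],1],[[0,0,0],[0,0,-0.1],1]]'
```

```text
clock: 41.33
tcp_pos: [0.5914, 0.0443, 0.0981]
orientation: [-1.571, 0.001, 0.338]
wrist_force: [-5.1, -0.3, 6.7]
finger_gap: 0.0
```

```bash
python3 -m handwheel '[[[0,0,0],[0,0,-0.02],1],[[0,0,0],[0,0,-0.04],1],[[0,0,0],[0,0,-0.06],1],[[0,0,0],[0,0,-0.08],1],[[0,0,0],[0,0,-0.09],1],[[0,0,0],[0,0,-0.1],1],[[0,0,0],[0,0,-0.1],1],[[0,0,0],[0,0,-0.1],1]]'
```

```text
clock: 42.0
tcp_pos: [0.5918, 0.0445, 0.0969]
orientation: [-1.571, 0.0, 0.338]
wrist_force: [-2.3, -1.5, 3.4]
finger_gap: 0.0002
```

```bash
python3 -m handwheel '[[[0,0,0],[0,0,-0.02],1],[[0,0,0],[0,0,-0.04],1],[[0,0,0],[0,0,-0.06],1],[[0,0,0],[0,0,-0.08],1],[[0,0,0],[0,0,-0.09],1],[[0,0,0],[0,0,-0.1],1],[[0,0,0],[0,0,-0.1],1],[[0,0,0],[0,0,-0.1],1]]'
```

```text
clock: 42.67
tcp_pos: [0.5919, 0.0446, 0.0958]
orientation: [-1.571, -0.0, 0.338]
wrist_force: [0.2, 0.1, 0.8]
finger_gap: -0.0002
```

```bash
python3 -m handwheel '[[[0,0,0],[0,0,-0.02],1],[[0,0,0],[0,0,-0.04],1],[[0,0,0],[0,0,-0.06],1],[[0,0,0],[0,0,-0.08],1],[[0,0,0],[0,0,-0.09],1],[[0,0,0],[0,0,-0.1],1],[[0,0,0],[0,0,-0.1],1],[[0,0,0],[0,0,-0.1],1]]'
```

```text
clock: 43.33
tcp_pos: [0.5918, 0.0445, 0.0949]
orientation: [-1.571, 0.0, 0.338]
wrist_force: [-0.1, -0.4, -0.5]
finger_gap: -0.0
```

It snapped: the force dropped to zero. Now I'll follow it down to the stop, gently.

```bash
python3 -m handwheel '[[[0,0,0],[0,0,-0.02],1],[[0,0,0],[0,0,-0.04],1],[[0,0,0],[0,0,-0.06],1],[[0,0,0],[0,0,-0.07],1],[[0,0,0],[0,0,-0.08],1],[[0,0,0],[0,0,-0.09],1],[[0,0,0],[0,0,-0.1],1],[[0,0,0],[0,0,-0.1],1]]'
```

```text
clock: 44.0
tcp_pos: [0.5918, 0.0445, 0.0939]
orientation: [-1.571, 0.0, 0.338]
wrist_force: [0.3, -0.2, -0.2]
finger_gap: 0.0002
```

```bash
python3 -m handwheel '[[[0,0,0],[0,0,-0.01],1],[[0,0,0],[0,0,-0.02],1],[[0,0,0],[0,0,-0.03],1],[[0,0,0],[0,0,-0.04],1],[[0,0,0],[0,0,-0.05],1],[[0,0,0],[0,0,-0.05],1],[[0,0,0],[0,0,-0.05],1],[[0,0,0],[0,0,-0.05],1]]'
```

```text
clock: 44.67
tcp_pos: [0.5918, 0.0445, 0.0934]
orientation: [-1.571, -0.0, 0.338]
wrist_force: [-0.4, 0.1, -0.3]
finger_gap: -0.0
```

```bash
python3 -m handwheel '[[[0,0,0],[0,0,-0.01],1],[[0,0,0],[0,0,-0.02],1],[[0,0,0],[0,0,-0.03],1],[[0,0,0],[0,0,-0.04],1],[[0,0,0],[0,0,-0.05],1],[[0,0,0],[0,0,-0.05],1],[[0,0,0],[0,0,-0.05],1],[[0,0,0],[0,0,-0.05],1]]'
```

```text
clock: 45.33
tcp_pos: [0.5918, 0.0445, 0.0929]
orientation: [-1.571, -0.0, 0.338]
wrist_force: [-0.1, 0.1, -0.2]
finger_gap: -0.0001
```

```bash
python3 -m handwheel '[[[0,0,0],[0,0,-0.01],1],[[0,0,0],[0,0,-0.02],1],[[0,0,0],[0,0,-0.03],1],[[0,0,0],[0,0,-0.04],1],[[0,0,0],[0,0,-0.04],1],[[0,0,0],[0,0,-0.04],1],[[0,0,0],[0,0,-0.04],1],[[0,0,0],[0,0,-0.04],1]]'
```

```text
clock: 46.0
tcp_pos: [0.5918, 0.0445, 0.0925]
orientation: [-1.571, -0.0, 0.338]
wrist_force: [-0.4, 0.7, 0.2]
finger_gap: -0.0002
```

```bash
python3 -m handwheel '[[[0,0,0],[0,0,-0.01],1],[[0,0,0],[0,0,-0.02],1],[[0,0,0],[0,0,-0.03],1],[[0,0,0],[0,0,-0.04],1],[[0,0,0],[0,0,-0.04],1],[[0,0,0],[0,0,-0.04],1],[[0,0,0],[0,0,-0.04],1],[[0,0,0],[0,0,-0.04],1]]'
```

```text
clock: 46.67
tcp_pos: [0.5918, 0.0445, 0.0921]
orientation: [-1.571, -0.0, 0.338]
wrist_force: [-0.3, 0.7, 0.6]
finger_gap: 0.0002
```

```bash
python3 -m handwheel '[[[0,0,0],[0,0,-0.01],1],[[0,0,0],[0,0,-0.02],1],[[0,0,0],[0,0,-0.03],1],[[0,0,0],[0,0,-0.04],1],[[0,0,0],[0,0,-0.04],1],[[0,0,0],[0,0,-0.04],1],[[0,0,0],[0,0,-0.04],1],[[0,0,0],[0,0,-0.04],1]]'
```

```text
clock: 47.33
tcp_pos: [0.5918, 0.0445, 0.0917]
orientation: [-1.571, -0.0, 0.338]
wrist_force: [-0.1, -0.9, 0.7]
finger_gap: 0.0001
```

```bash
python3 -m handwheel '[[[0,0,0],[0,0,-0.01],1],[[0,0,0],[0,0,-0.02],1],[[0,0,0],[0,0,-0.03],1],[[0,0,0],[0,0,-0.04],1],[[0,0,0],[0,0,-0.04],1],[[0,0,0],[0,0,-0.04],1],[[0,0,0],[0,0,-0.04],1],[[0,0,0],[0,0,-0.04],1]]'
```

```text
clock: 48.0
tcp_pos: [0.5919, 0.0445, 0.0915]
orientation: [-1.571, -0.0, 0.338]
wrist_force: [-1.9, -0.0, 6.6]
finger_gap: 0.0001
```

It's on the stop at about 6.6 N. I'll hold for 2 s, then lift.

```bash
for i in 1 2 3; do python3 -m handwheel '[[[0,0,0],[0,0,0],1],[[0,0,0],[0,0,0],1],[[0,0,0],[0,0,0],1],[[0,0,0],[0,0,0],1],[[0,0,0],[0,0,0],1],[[0,0,0],[0,0,0],1],[[0,0,0],[0,0,0],1],[[0,0,0],[0,0,0],1]]' | grep -E 'clock|force|tcp'; done
python3 -m handwheel '[[[0,0,0],[0,0,0.5],1],[[0,0,0],[0,0,2],1],[[0,0,0],[0,0,5],1],[[0,0,0],[0,0,8],1],[[0,0,0],[-4,0,9],1],[[0,0,0],[-8,0,9],1],[[0,0,0],[-12,0,9],1],[[0,0,0],[-15.5,0,9],1]]'
python3 -m handwheel '[[[0,0,0],[0,4,0],1],[[0,0,0],[0,8,0],1],[[0,0,0],[0,12,0],1],[[0,0,0],[0,16,0],1],[[0,0,0],[0,20,0],1],[[0,0,0],[0,24,0],1],[[0,0,0],[0,27,0],1],[[0,0,0],[0,27,0],1]]'
python3 look.py pics/end.png; python3 - <<'E'
from plant import *
import cv2
cv2.imwrite('pics/endtop.png',cv2.convertScaleAbs(cv2.cvtColor(grab_frame('top')['frame'],cv2.COLOR_RGB2BGR),alpha=1.6))
E
```

```text
clock: 48.67
tcp_pos: [0.5918, 0.0445, 0.0915]
wrist_force: [-1.8, -0.9, 5.7]
clock: 49.33
tcp_pos: [0.5918, 0.0445, 0.0915]
wrist_force: [-1.5, 1.0, 6.1]
clock: 50.0
tcp_pos: [0.5918, 0.0445, 0.0915]
wrist_force: [-2.0, 0.0, 5.7]
clock: 50.67
tcp_pos: [0.4344, 0.0443, 0.1814]
orientation: [-1.571, -0.0, 0.338]
wrist_force: [1.1, 0.2, 0.8]
finger_gap: -0.0001
clock: 51.33
tcp_pos: [0.4353, 0.321, 0.1813]
orientation: [-1.568, -0.001, 0.344]
wrist_force: [-0.6, -0.9, 0.3]
finger_gap: 0.0002
```

View pics/end.png

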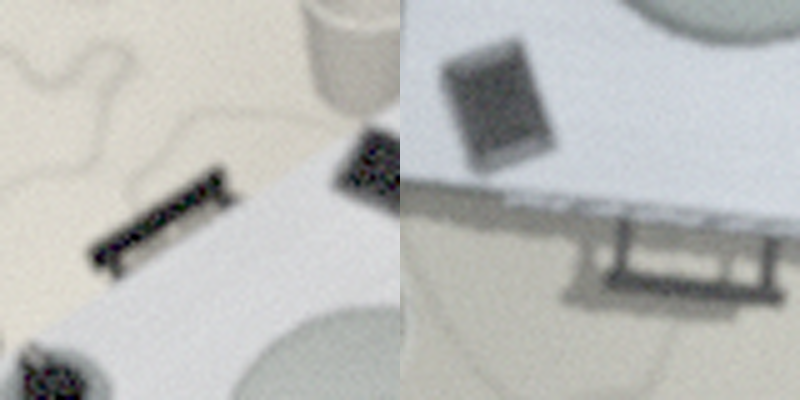

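View pics/endtop.png

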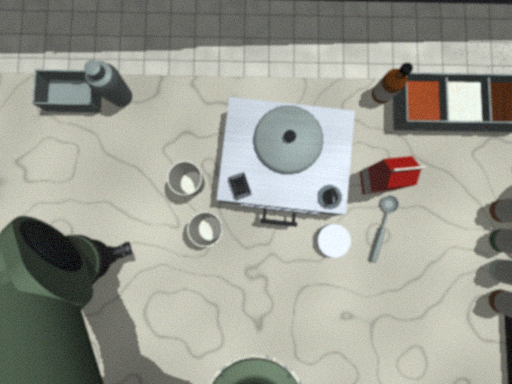

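```bash
python3 - <<'E'
from h import *
a=back('top',(260.5,222.7),.074);b=back('top',(296,224.9),.074);m=(a+b)/2
c,s=np.cos(-.0965),np.sin(-.0965)
d=m[:2]-[.6892,-.0733];print(a,b,'face in warmer x',c*d[0]+s*d[1],'home -0.186')
d0=np.array([(.4809+.472)/2,-.0526])-[.6892,-.0733];print('initially same way',c*d0[0]+s*d0[1])
from plant import r
r.finish_job()
E
```

```text
[ 0.50904592 -0.00701456  0.074     ] [ 0.50458666 -0.10214903  0.074     ] face in warmer x -0.1833386694775106 home -0.186
initially same way -0.21375462904898926
the job is handed in; nothing more can be done
```

The tray went home first, then the rocker snapped over to on. I handed the job in at about 51 s; it reports no verdict.

- **Tray:** I pushed it about 30 mm at roughly 3 N until it stalled on its stop. The highest force I read was 7.3 N, and I then pressed about 0.3 mm further without taking a reading. Afterwards the pull's face measured 183 mm in front of the warmer's centre, against 186 mm nominal when home, which is within camera error.
- **Rocker:** I found the ridge by feel. The push peaked at about 8.4 N and dropped to zero after roughly 3.5 mm as the rocker snapped over. I then met it again on its stop about 4 mm further down, held it at about 6 N for 2 s, and let go.
- **Counter items:** In the last pictures the knob, cups, carton, lids and spoon stand where they were, and the arm is clear of everything.

**What disagreed:**
- **Tip height:** the real fingertip sits about 36 mm above the reported TCP. Because of this my first push passed over the pull without touching it. I confirmed the offset by touching bare counter, at about 18 N, and corrected all later heights by it.
- **Sideways offset:** pictures suggested about 12 mm, but contact with the pull suggested only a few millimetres. I checked the position above the switch by picture before pressing.
- **Force peaks:** I only had readings at the end of each move, so brief peaks in between were not seen.

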